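Pack three filled cartridge pods and latch the case

ROBOT

A 6-joint arm with a two-finger parallel gripper is mounted at the origin on the work surface. World frame = base frame: x ahead of the robot, y to its left, z up, the work surface at z = 0. Lengths are in mm, angles in rad, forces in N, time in s.
With the tool pointing down it reaches from about 275 to 750 mm from the base axis. Payload 10.2 kg.
Tool frame: the origin (TCP) lies between the finger pads; the fingertips stand 25 mm ahead of it and the grasp point (between the pads) lies 6 mm ahead of it; z points along the fingers, y is the line along which they close (so a half turn about z gives the same grasp; the last joint's range is limited). The gripper opens to 85 mm and grips with 20 to 120 N. Pads are 22 mm wide; open, the fingers measure 114 mm over their backs; the gripper's body (76 mm by 85 mm) begins 54 mm behind the grasp point. The pads swing forward as they close: fully open they stand 13 mm farther back than shut.
Start: joints at [1.108, 0.313, 1.498, -0, 1.331, -0.223], TCP at [124.705, 509.98, 256.294] pointing down, gripper open.
Joint ranges: [-2.94, 2.94], [-0.97, 2.17], [0.19, 2.56], [-1.23, 4.37], [0.02, 3.11], [-2.88, 2.88]. Speed limits (rad/s): [2.39, 2.39, 3.01, 3.14, 3.14, 3.14].

INTERFACE

Orientations are given as a unit quaternion [w, x, y, z].
In Python, from rig import ctrl, eyes, finish_job gives the robot as it stands.
- The arm moves only by the tool step_arm, never from a script. Its argument "increments" is a list of rows, each an object of numbers: "dx", "dy", "dz": the shift along the tool's x, y, z in units of 25 mm (1.0 is 25 mm); "wx", "wy", "wz": the turn, a rotation vector about the tool's x, y, z in units of 6 degrees (1.0 is 6 degrees). A call has 1 to 5 rows; each row shifts and turns the commanded pose from where the row before left it, along the tool's axes as they then stand; what a row does not reach is not made up. A row lasts 1/10 s, in which the tool goes at most 50 mm and 8.59 degrees, less where a joint would pass 70% of its speed; a pose out of reach is approached as far as the arm can. A call is refused whole if a number of a shift passes 1 or a number of a turn 1, either way. A call with a gripper value outside its range is refused whole. "fingers" is the finger opening in mm, from 0 to 85.4, set as the call begins (left out, the last holds). The fingers move at their own pace and stop on an object; "squeeze" is the grip in N (left out, the last holds). Time passes only in rows, so rows that do not move let the fingers close. It gives the time, the measured TCP pose, the force, the opening and the grip force at its end, in the units of the state.
- ctrl.sense(): the state, without advancing time (a new reading comes with each control period).
- eyes.capture(name): name is "side" or "top"; returns a dict with "frame" (420x560x3 uint8, blue, green, red), "fx", "fy", "cx", "cy" (pixels), "R" (3x3) and "t" (3): a world point X has camera coordinates R X + t. Camera axes: x right, y down, z forward; pixel columns grow to the right and rows downward; lengths in mm; the calibration is good to about 2 mm. A picture is of the moment at which its call begins. There is no depth.
- finish_job(): hands the job in; it is judged then, once.
Trained networks look in the newest picture that a camera, given by its name, has taken for a name from the list of things; names that differ only in an ending like _2 or _b are one class to them, and where a whole thing is asked for, a point or a joint stands for the part that bears it (a point fixed in the world has none). Each returns a list of dicts, best first, with "p" (0 to 1); they miss things now and then, are a little off and sometimes report something else, mostly with a low value. They report only what shows in the picture. A call takes as long as a camera call.
- eyes.cut_out(camera, label): "mask" (420x560 bool, what is visible of it).
- eyes.landmark_of(camera, label): "point" ([x, y, z] in mm, in the coordinates of the camera as it stood for that picture, good to about 4 mm: a listed point, or the origin of a listed thing).
The state is a dict: "time_s": time; "joints": joint angles; "dq": joint speeds; "tau": joint torques, N m; "eef_pos": TCP position; "ee_rot": TCP orientation; "force": force on the tool from outside, world axes, zero at the start; "wrist_torque": the same for the moment, N m; "grip_width": opening from 0.0 (shut) to 1.0 (fully open); "grip_force": force on a finger pad.
Only numpy, scipy, OpenCV 4.12 (cv2) and the standard library are available. Lean on these libraries where they do the work, as an engineer would, in place of code of your own. Each camera call takes 0.05 s, during which the arm holds its last target. There are 200 camera calls.

TASK

Take three of the gold-capped pods from under the filler's guard and stand them upright on the floor of the packing case, leaving the fourth gold-capped pod and the white-capped reject where they are. Then shut the clear lid, press it fully home against its spring pin and turn the orange latch under the steel keeper, so that the lid stays shut by itself. Leave the other things on the table alone.

Things in the scene. Friction and masses are not known exactly. Their poses are not given: they have to be found in the camera images.
- filler: fixed white outfeed deck on the robot's right, 150 (x) x 290 (y) mm, top 30 mm above the table; origin at the centre of its underside. Its front, its own -x side, faces the robot's left and a little away (0.2 to 0.6 rad from world +y towards +x). A lip 5 mm high runs along the front edge (x = -73 mm). Posts and nozzle bar at x = +50 to +70 mm, a strip 20 mm high on the deck at x = +20 to +70 mm.
- row_mid (a point): middle of the row of pods, on the deck's top, axes as the filler. Five pods (four gold caps, one white, in any order) stand at y = -104, -52, 0, 52, 104 mm along it, each within 4 mm in x and y.
- guard_edge (a point): middle of the steel front edge's underside of the clear rigid guard plate, 193 mm above the table, 16 mm nearer the front than the row; the plate reaches back from here 116 mm, over all the pods. A vertical gripper cannot get at a pod: come from the front with the tool tilted 30 to 45 degrees (fingers pointing down and to the filler's +x) and leave the same way.
- pod_a: cartridge pod: upright cylinder 26 mm in diameter, 36 mm tall, 25 to 50 g: black body with a thin gold line, the top 12 mm a GOLD cap. A filled, good pod. Origin at the centre of its underside, z along its axis. Starts standing on the filler's deck, somewhere in the row.
- pod_b: cartridge pod: upright cylinder 26 mm in diameter, 36 mm tall, 25 to 50 g: black body with a thin gold line, the top 12 mm a GOLD cap. A filled, good pod. Origin at the centre of its underside, z along its axis. Starts standing on the filler's deck, somewhere in the row.
- pod_c: cartridge pod: upright cylinder 26 mm in diameter, 36 mm tall, 25 to 50 g: black body with a thin gold line, the top 12 mm a GOLD cap. A filled, good pod. Origin at the centre of its underside, z along its axis. Starts standing on the filler's deck, somewhere in the row.
- pod_d: cartridge pod: upright cylinder 26 mm in diameter, 36 mm tall, 25 to 50 g: black body with a thin gold line, the top 12 mm a GOLD cap. A filled, good pod. Origin at the centre of its underside, z along its axis. Starts standing on the filler's deck, somewhere in the row.
- pod_reject: reject pod: same shape and size as the others but with a WHITE cap and line; it must stay where it is. Origin at the centre of its underside.
- case: fixed open-topped grey packing case, 150 (x) x 250 (y) x 50 mm outside, walls and floor 5 mm; origin at the centre of its underside, front along -x, turned up to 0.22 rad. The lid is hinged along its rear (+x) top edge.
- keeper (a point): middle of the rear lower edge of the steel keeper's lip, at the middle of the case's front, axes as the case. The lip reaches 18 mm from here to -x, is 30 mm wide (y) and 5 mm thick, underside 65 mm and top 70 mm above the table; an 8 mm thick post carries it beyond that (-x).
- pin_seat (a point): spring pin in the case's front left corner, at rim height (50 mm above the table). With the lid up the pin stands 13.5 mm above this point; it pushes the lid up with about 3 N when out, 8 N when pressed flush. Its housing, 12 x 14 mm, stands inside the corner below.
- case_floor (a point): centre of the case's inner floor, 5 mm above the table, axes as the case; the inside is 140 (x) x 240 (y) mm and 45 mm deep
- lid (a joint): angle of the lid, rad: 0 = shut, flat on the rim; about 1.6 = upright. Starts open (1.45 to 1.75). The hinge is stiff (0.15 N m): the lid stays where it is left, but near shut the spring pin pushes it back up to about 0.1 rad unless it is latched.
- lid_hinge (a point): middle of the lid's hinge line, at the lid's underside, 75 mm behind the case's centre and 50 mm above the table; the axes turn with the lid: x points from the free edge to the hinge, z out of the lid's outer face. The lid is a clear plate 150 x 250 x 6 mm.
- lid_edge (a point): middle of the lid's free edge on its outer (top) face, which has a blue strip along that edge; 150 mm from the hinge line
- latch (a joint): angle of the quarter-turn latch on the lid, rad: 0 = tongue along the case's +y (free), 1.57 = tongue towards the case's -x, under the keeper (locked, end stop). It turns anticlockwise seen from above to lock, stays where it is left (0.05 N m). Starts 0.05 to 0.3. With the lid shut the tongue passes 3 mm below the keeper's lip; with the lid popped up it passes above it and does not hold.
- latch_grip (a point): on the latch's axis, 22 mm above the lid's outer face, 110 mm from the hinge line. The orange latch is a grip bar 12 mm wide, 40 mm long and 32 mm high over the lid, with a 5 mm thick, 12 mm wide tongue at its foot that reaches 58 mm from the axis, both along this point's y axis; its z axis is the turning axis, out of the lid
- flask: conical glass flask, 80 mm wide, 120 mm tall (bystander, loose; leave alone)
- beaker: glass beaker, 80 mm wide, 95 mm tall (bystander, loose; leave alone)
- bottle: amber bottle, 56 mm wide, 120 mm tall (bystander, loose; leave alone)
- carton_1: flat black carton with gold print, 90 x 130 x 35 mm (bystander, loose; leave alone)
- carton_2: flat black carton with gold print, 90 x 130 x 35 mm (bystander, loose; leave alone)
- stopper: small black rubber stopper, 25 mm wide, 30 mm tall (bystander, loose; leave alone)
- spatula: spatula, 150 mm long, lying in front of the robot (bystander, loose; leave alone)

How it is judged:
By the outcome, as a careful person would: the job done as asked, in the order asked, and still so for the second after the job is handed in, with the robot touching nothing.
It also fails if it takes over 72 s, if anything falls off the work surface, if the arm or the gripper's body presses on something with over 40 N, if the wrist force passes 120 N, or if a joint passes its speed limit or range.

## Working session

There is one attempt and no reset: what is moved stays moved. The work goes in short steps, Python scripts to look and compute and a tool call to move; the robot and the scene stay as the last step left them, time stands still between calls to the robot, and variables do not carry over. Pictures are saved under pics/ and viewed, at most 10 in all, crops included, and the job is handed in when it is done.

Besides the shell and the picture viewer there is one more tool, called after "Emit:" as name(argument=value, ...) on one line, values as JSON. step_arm: Moves the arm, as the interface text tells. Its arguments: {"type":"object","properties":{"increments":{"type":"array"},"fingers":{"type":"number"},"squeeze":{"type":"number"}},"required":["increments"]}

```bash
ls; mkdir -p pics; cat > h.py <<'E'
import numpy as np,cv2
from rig import ctrl,eyes,finish_job
def cap(c):
    return eyes.capture(c)
def w(f,p): return f["R"].T@(np.array(p)-f["t"]) if not isinstance(f["R"],list) else np.array(f["R"]).T@(np.array(p)-np.array(f["t"]))
E
python3 - <<'E'
from h import *
print(ctrl.sense())
for c in("top","side"):
    f=cap(c); cv2.imwrite(f"pics/{c}0.png",f["frame"])
    print(c,np.round(f["R"],3).tolist(),np.round(f["t"],1),f["fx"],f["cx"],f["cy"])
    for l in["filler","row_mid","guard_edge","pod_a","pod_reject","case","keeper","pin_seat","case_floor","lid_hinge","lid_edge","latch_grip","flask","beaker","bottle","carton_1","stopper","spatula"]:
        print(l,[(round(d["p"],2),np.round(w(f,d["point"])).astype(int).tolist()) for d in eyes.landmark_of(c,l)[:6]])
E
```

```text
pics
{'time_s': 0.0, 'joints': array([ 1.10755505e+00,  3.13503051e-01,  1.49844450e+00,  4.82488449e-06,
        1.33097925e+00, -2.23403390e-01]), 'dq': array([-0.00032576,  0.00031149,  0.00059646, -0.00033892,  0.00150737,
        0.00027925]), 'tau': array([-1.38956708e-03, -4.12267435e+01, -2.59738863e+01, -3.55367292e-04,
        4.16901894e-03,  1.07143376e-05]), 'eef_pos': array([124.62271501, 509.7674786 , 255.7051097 ]), 'ee_rot': array([-2.26755065e-04,  1.19632277e-01,  9.92818046e-01, -6.27356068e-04]), 'force': array([0.81021391, 0.23393168, 0.42196561]), 'wrist_torque': array([-0.01540476,  0.04015671,  0.01371157]), 'grip_force': 0.0, 'grip_width': 0.9984591289655665}
top [[0.047, -0.999, -0.001], [-0.975, -0.046, -0.216], [0.215, 0.011, -0.976]] [ -17.2  619.1 1400.1] 413.1869635784813 282.6204642912732 210.64294943143986
filler [(0.76, [538, -224, -1]), (0.69, [461, -549, 1])]
row_mid [(0.67, [547, -193, 31])]
guard_edge [(0.82, [559, -179, 189]), (0.65, [474, 303, 48])]
pod_a []
pod_reject []
case [(0.7, [512, 177, -2])]
keeper [(0.91, [428, 194, 61])]
pin_seat [(
[... 901 characters left out ...]
]), (0.38, [597, -11, -3])]
case [(0.95, [503, 182, -1])]
keeper [(0.84, [429, 196, 59])]
pin_seat []
case_floor [(0.54, [548, -195, 28])]
lid_hinge [(0.93, [585, 167, 48]), (0.74, [622, 156, 159]), (0.43, [593, -213, 32])]
lid_edge [(0.64, [604, 160, 197])]
latch_grip [(0.54, [622, 156, 160]), (0.48, [645, -238, 26])]
flask [(0.68, [759, 29, 2]), (0.46, [767, 186, 0]), (0.39, [375, 37, 3])]
beaker [(0.95, [779, -174, 4]), (0.67, [375, 37, 7]), (0.35, [550, -200, 32]), (0.25, [454, -150, 34])]
bottle [(0.87, [768, 185, -1])]
carton_1 [(0.93, [484, 554, -1]), (0.8, [453, -540, -1])]
stopper [(0.54, [598, -10, -1]), (0.21, [769, 186, 0])]
spatula [(0.74, [548, -199, 31]), (0.45, [380, 38, 4])]
```

View pics/top0.png

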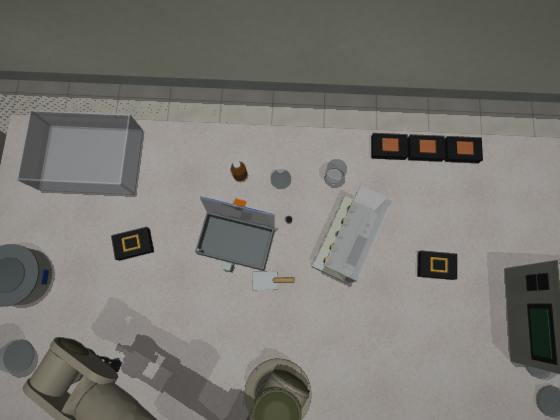

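View pics/side0.png

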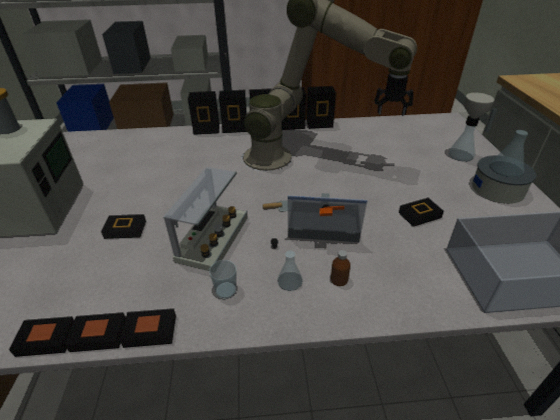

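```bash
python3 - <<'E'
from h import *
# refine: pixel centroids of pods' masks in side; also average over repeated captures
import collections
acc=collections.defaultdict(list)
for i in range(3):
  for c in("top","side"):
    f=cap(c)
    for l in["row_mid","guard_edge","filler","case","keeper","pin_seat","case_floor","lid_hinge","lid_edge","latch_grip"]:
        d=eyes.landmark_of(c,l)
        if d: acc[l,c].append(w(f,d[0]["point"]))
    for l in("pod_a","pod_reject"):
      for d in eyes.landmark_of(c,l)[:5]: print(c,l,round(d["p"],2),np.round(w(f,d["point"]),1))
for k,v in acc.items(): print(k,np.round(v,0).tolist())
for l in("pod_a","pod_reject"):
  for d in eyes.cut_out("side",l)[:6]:
    ys,xs=np.nonzero(d["mask"]); print(l,round(d["p"],2),len(xs),xs.min(),xs.max(),ys.min(),ys.max())
E
```

```text
top pod_reject 0.19 [ 559.7 -181.3  186.1]
side pod_a 0.58 [ 641.  -241.2   21.5]
side pod_a 0.57 [ 590.3 -211.6   32.9]
side pod_a 0.52 [ 501.3 -172.4   33.3]
side pod_a 0.47 [ 450.1 -151.    30.3]
side pod_reject 0.62 [ 551.3 -200.2   32.8]
top pod_a 0.66 [509.  175.5   6.3]
top pod_reject 0.45 [ 462.5 -547.3   -2.9]
side pod_a 0.66 [ 642.8 -241.7   23.9]
side pod_a 0.66 [ 590.7 -214.1   35.7]
side pod_a 0.52 [ 498.3 -170.7   32.4]
side pod_a 0.52 [ 454.8 -149.2   32.4]
side pod_reject 0.43 [ 551.7 -198.7   32. ]
side pod_a 0.67 [ 591.  -214.2   31.9]
side pod_a 0.64 [ 453.3 -149.1   29.8]
side pod_a 0.55 [ 500.2 -171.9   31.4]
side pod_a 0.51 [ 641.8 -239.4   26.7]
side pod_reject 0.44 [ 550.9 -197.2   31.5]
('row_mid', 'top') [[550.0, -194.0, 32.0], [546.0, -192.0, 31.0], [549.0, -192.0, 31.0]]
('guard_edge', 'top') [[512.0, 175.0, -3.0], [557.0, -179.0, 189.0]]
('filler', 'top') [[541.0, -224.0, 1.0], [780.0, -175.0, 3.0], [540.0, -224.0, 3.0]]
('case', 'top') [[538.0, -223.0, -1.0], [511.0, 175.0, -1.0], [508.0, 179.0, -3.0]]
('keeper', 'top') [[430.0, 195.0, 60.0], [432.0, 194
[... 706 characters left out ...]
38.0, -220.0, 2.0]]
('case', 'side') [[504.0, 183.0, 0.0], [505.0, 179.0, -2.0], [594.0, -10.0, -1.0]]
('keeper', 'side') [[426.0, 191.0, 64.0], [427.0, 194.0, 66.0], [372.0, 41.0, 5.0]]
('pin_seat', 'side') [[552.0, -181.0, 192.0]]
('lid_hinge', 'side') [[580.0, 166.0, 49.0], [580.0, 168.0, 49.0], [582.0, 167.0, 50.0]]
('lid_edge', 'side') [[602.0, 160.0, 196.0], [605.0, 162.0, 200.0], [601.0, 159.0, 198.0]]
('latch_grip', 'side') [[622.0, 158.0, 156.0], [623.0, 157.0, 159.0], [619.0, 158.0, 158.0]]
('case_floor', 'side') [[767.0, 186.0, 0.0]]
pod_a 0.64 77 223 230 215 226
pod_a 0.6 85 210 217 233 245
pod_a 0.52 51 230 235 207 216
pod_a 0.5 2570 288 366 195 232
pod_a 0.47 89 201 209 244 256
```

Top view shows the open case around (235,240), with its lid upright behind it and the orange latch at (240,203). The filler with its clear guard is around (350,235). The side view shows the row of pods at (205–235, 210–255). The networks put the white cap in the middle (551,-198), and the fits agree with the 52 mm pitch and the stated heights. I'll write a planner next.

```bash
cat >> h.py <<'E'
from scipy.spatial.transform import Rotation as Ro
NF=np.array([.434,.901,0]); CX=np.array([.983,-.186,0]); CY=np.array([.186,.983,0]); CC=np.array([508,175,0.]); Z=np.array([0,0,1.])
def tilt(n,deg):   # tool pointing down and along -n, y = horizontal
    t=np.radians(deg); z=-np.cos(t)*Z-np.sin(t)*n; y=np.cross(n,Z); return np.c_[np.cross(y,z),y,z]
def cur():
    s=ctrl.sense(); q=s["ee_rot"]; return np.array(s["eef_pos"]),Ro.from_quat(np.r_[q[1:],q[0]]).as_matrix()
def plan(way,start=None,step=1.0):
    p,R=start or cur()
    for tp,tR in way:
        tp=np.array(tp,float); rv=Ro.from_matrix(R.T@tR).as_rotvec(degrees=True)
        N=max(1,int(np.ceil(max(abs(rv))/5.9)))
        while 1:
            rows=[];ok=True
            for i in range(N):
                Ri=R@Ro.from_rotvec(rv*i/N,degrees=True).as_matrix(); d=Ri.T@(tp-p)/N/25
                ok&=max(abs(d))<=step
                rows.append(np.r_[d,rv/N/6])
            if ok: break
            N+=1
        print("->",np.round(tp),N,"rows")
        for i,r in enumerate(rows):
            print("%d:"%(i//5+1),"{"+",".join('"%s":%.2f'%(k,v) for k,v in zip(["dx","dy","dz","wx","wy","wz"],r) if abs(v)>=.005)+"}")
        p,R=tp,tR
    return p,R
PODS=[(453,-149.8),(500,-171.6),(591.3,-213.3)]
def podtcp(i,back=0,h=56,deg=35):
    R=tilt(NF,deg); return np.r_[PODS[i],h]-(6+back)*R[:,2],R
E
python3 - <<'E'
from h import *
plan([podtcp(0,150)])
print(podtcp(0),cur())
E
```

```text
-> [492. -69. 184.] 26 rows
1: {"dx":-0.76,"dy":-0.73,"dz":0.11,"wx":0.20,"wy":-0.16,"wz":0.63}
1: {"dx":-0.80,"dy":-0.68,"dz":0.14,"wx":0.20,"wy":-0.16,"wz":0.63}
1: {"dx":-0.84,"dy":-0.62,"dz":0.17,"wx":0.20,"wy":-0.16,"wz":0.63}
1: {"dx":-0.88,"dy":-0.56,"dz":0.19,"wx":0.20,"wy":-0.16,"wz":0.63}
1: {"dx":-0.91,"dy":-0.49,"dz":0.22,"wx":0.20,"wy":-0.16,"wz":0.63}
2: {"dx":-0.94,"dy":-0.43,"dz":0.25,"wx":0.20,"wy":-0.16,"wz":0.63}
2: {"dx":-0.96,"dy":-0.36,"dz":0.27,"wx":0.20,"wy":-0.16,"wz":0.63}
2: {"dx":-0.98,"dy":-0.29,"dz":0.29,"wx":0.20,"wy":-0.16,"wz":0.63}
2: {"dx":-0.99,"dy":-0.22,"dz":0.31,"wx":0.20,"wy":-0.16,"wz":0.63}
2: {"dx":-1.00,"dy":-0.15,"dz":0.33,"wx":0.20,"wy":-0.16,"wz":0.63}
3: {"dx":-1.00,"dy":-0.07,"dz":0.35,"wx":0.20,"wy":-0.16,"wz":0.63}
3: {"dx":-0.99,"dz":0.37,"wx":0.20,"wy":-0.16,"wz":0.63}
3: {"dx":-0.98,"dy":0.07,"dz":0.39,"wx":0.20,"wy":-0.16,"wz":0.63}
3: {"dx":-0.97,"dy":0.15,"dz":0.40,"wx":0.20,"wy":-0.16,"wz":0.63}
3: {"dx":-0.95,"dy":0.22,"dz":0.41,"wx":0.20,"wy":-0.16,"wz":0.63}
4: {"dx":-0.93,"dy":0.29,"dz":0.42,"wx":0.20,"wy":-0.16,"wz":0.63}
[... 405 characters left out ...]
 {"dx":-0.64,"dy":0.72,"dz":0.44,"wx":0.20,"wy":-0.16,"wz":0.63}
5: {"dx":-0.58,"dy":0.77,"dz":0.44,"wx":0.20,"wy":-0.16,"wz":0.63}
5: {"dx":-0.52,"dy":0.82,"dz":0.43,"wx":0.20,"wy":-0.16,"wz":0.63}
6: {"dx":-0.46,"dy":0.86,"dz":0.42,"wx":0.20,"wy":-0.16,"wz":0.63}
(array([ 454.49359304, -146.69924579,   60.91491227]), array([[ 0.35551199,  0.901     , -0.24893217],
       [ 0.73805599, -0.434     , -0.51679237],
       [-0.57366649,  0.        , -0.81915204]])) (array([124.69876129, 509.9460975 , 256.2759723 ]), array([[-9.71386151e-01,  2.37505673e-01, -3.01277500e-05],
       [ 2.37505675e-01,  9.71386142e-01, -1.32027689e-04],
       [-2.09164637e-06, -1.35405380e-04, -9.99999991e-01]]))
```

Emit:
step_arm(increments=[{"dx": -0.76, "dy": -0.73, "dz": 0.11, "wx": 0.2, "wy": -0.16, "wz": 0.63}, {"dx": -0.8, "dy": -0.68, "dz": 0.14, "wx": 0.2, "wy": -0.16, "wz": 0.63}, {"dx": -0.84, "dy": -0.62, "dz": 0.17, "wx": 0.2, "wy": -0.16, "wz": 0.63}, {"dx": -0.88, "dy": -0.56, "dz": 0.19, "wx": 0.2, "wy": -0.16, "wz": 0.63}, {"dx": -0.91, "dy": -0.49, "dz": 0.22, "wx": 0.2, "wy": -0.16, "wz": 0.63}], fingers=38, squeeze=35)

```text
time_s: 6.4
eef_pos: [195.5, 397.8, 242.4]
ee_rot: [0.035, 0.282, 0.957, -0.057]
force: [0.8, 0.4, 0.3]
grip_width: 0.444
grip_force: 0.0
```

Emit:
step_arm(increments=[{"dx": -0.94, "dy": -0.43, "dz": 0.25, "wx": 0.2, "wy": -0.16, "wz": 0.63}, {"dx": -0.96, "dy": -0.36, "dz": 0.27, "wx": 0.2, "wy": -0.16, "wz": 0.63}, {"dx": -0.98, "dy": -0.29, "dz": 0.29, "wx": 0.2, "wy": -0.16, "wz": 0.63}, {"dx": -0.99, "dy": -0.22, "dz": 0.31, "wx": 0.2, "wy": -0.16, "wz": 0.63}, {"dx": -1.0, "dy": -0.15, "dz": 0.33, "wx": 0.2, "wy": -0.16, "wz": 0.63}])

```text
time_s: 6.9
eef_pos: [266.3, 286.4, 228.6]
ee_rot: [0.07, 0.434, 0.891, -0.112]
force: [0.8, -0.2, 0.1]
grip_width: 0.445
grip_force: 0.0
```

Emit:
step_arm(increments=[{"dx": -1.0, "dy": -0.07, "dz": 0.35, "wx": 0.2, "wy": -0.16, "wz": 0.63}, {"dx": -0.99, "dz": 0.37, "wx": 0.2, "wy": -0.16, "wz": 0.63}, {"dx": -0.98, "dy": 0.07, "dz": 0.39, "wx": 0.2, "wy": -0.16, "wz": 0.63}, {"dx": -0.97, "dy": 0.15, "dz": 0.4, "wx": 0.2, "wy": -0.16, "wz": 0.63}, {"dx": -0.95, "dy": 0.22, "dz": 0.41, "wx": 0.2, "wy": -0.16, "wz": 0.63}])

```text
invalid input at $.increments[1]: expected keys dx, dy, dz, wx, wy, wz
```

Emit:
step_arm(increments=[{"dx": -0.93, "dy": 0.29, "dz": 0.42, "wx": 0.2, "wy": -0.16, "wz": 0.63}, {"dx": -0.9, "dy": 0.36, "dz": 0.43, "wx": 0.2, "wy": -0.16, "wz": 0.63}, {"dx": -0.87, "dy": 0.43, "dz": 0.44, "wx": 0.2, "wy": -0.16, "wz": 0.63}, {"dx": -0.83, "dy": 0.49, "dz": 0.45, "wx": 0.2, "wy": -0.16, "wz": 0.63}, {"dx": -0.79, "dy": 0.55, "dz": 0.45, "wx": 0.2, "wy": -0.16, "wz": 0.63}])

```text
time_s: 7.4
eef_pos: [368.1, 206.6, 197.7]
ee_rot: [0.101, 0.572, 0.797, -0.163]
force: [0.1, 0.7, 0.7]
grip_width: 0.447
grip_force: 0.0
```

```bash
python3 - <<'E'
from h import *
print(ctrl.sense()["joints"])
plan([podtcp(0,150),podtcp(0)])
E
```

```text
[ 0.41772962  0.28200662  1.75019032 -0.35224026  1.31296937  0.21783217]
-> [492. -69. 184.] 12 rows
1: {"dx":-0.93,"dy":0.13,"dz":0.38,"wx":0.18,"wy":-0.15,"wz":0.58}
1: {"dx":-0.91,"dy":0.19,"dz":0.39,"wx":0.18,"wy":-0.15,"wz":0.58}
1: {"dx":-0.89,"dy":0.25,"dz":0.40,"wx":0.18,"wy":-0.15,"wz":0.58}
1: {"dx":-0.87,"dy":0.31,"dz":0.41,"wx":0.18,"wy":-0.15,"wz":0.58}
1: {"dx":-0.84,"dy":0.37,"dz":0.41,"wx":0.18,"wy":-0.15,"wz":0.58}
2: {"dx":-0.81,"dy":0.43,"dz":0.42,"wx":0.18,"wy":-0.15,"wz":0.58}
2: {"dx":-0.78,"dy":0.49,"dz":0.42,"wx":0.18,"wy":-0.15,"wz":0.58}
2: {"dx":-0.74,"dy":0.54,"dz":0.42,"wx":0.18,"wy":-0.15,"wz":0.58}
2: {"dx":-0.70,"dy":0.59,"dz":0.42,"wx":0.18,"wy":-0.15,"wz":0.58}
2: {"dx":-0.65,"dy":0.64,"dz":0.42,"wx":0.18,"wy":-0.15,"wz":0.58}
3: {"dx":-0.61,"dy":0.69,"dz":0.42,"wx":0.18,"wy":-0.15,"wz":0.58}
3: {"dx":-0.56,"dy":0.73,"dz":0.42,"wx":0.18,"wy":-0.15,"wz":0.58}
-> [ 454. -147.   61.] 7 rows
1: {"dz":0.86}
1: {"dz":0.86}
1: {"dz":0.86}
1: {"dz":0.86}
1: {"dz":0.86}
2: {"dz":0.86}
2: {"dz":0.86}
```

Emit:
step_arm(increments=[{"dx": -0.93, "dy": 0.13, "dz": 0.38, "wx": 0.18, "wy": -0.15, "wz": 0.58}, {"dx": -0.91, "dy": 0.19, "dz": 0.39, "wx": 0.18, "wy": -0.15, "wz": 0.58}, {"dx": -0.89, "dy": 0.25, "dz": 0.4, "wx": 0.18, "wy": -0.15, "wz": 0.58}, {"dx": -0.87, "dy": 0.31, "dz": 0.41, "wx": 0.18, "wy": -0.15, "wz": 0.58}])

```text
time_s: 7.8
eef_pos: [409.0, 114.3, 193.1]
ee_rot: [0.124, 0.663, 0.712, -0.197]
force: [0.5, 0.1, 0.5]
grip_width: 0.447
grip_force: 0.0
```

Emit:
step_arm(increments=[{"dx": -0.84, "dy": 0.37, "dz": 0.41, "wx": 0.18, "wy": -0.15, "wz": 0.58}, {"dx": -0.81, "dy": 0.43, "dz": 0.42, "wx": 0.18, "wy": -0.15, "wz": 0.58}, {"dx": -0.78, "dy": 0.49, "dz": 0.42, "wx": 0.18, "wy": -0.15, "wz": 0.58}, {"dx": -0.74, "dy": 0.54, "dz": 0.42, "wx": 0.18, "wy": -0.15, "wz": 0.58}])

```text
time_s: 8.2
eef_pos: [450.3, 22.4, 188.9]
ee_rot: [0.144, 0.742, 0.614, -0.228]
force: [0.6, 0.4, -0.6]
grip_width: 0.446
grip_force: 0.0
```

Emit:
step_arm(increments=[{"dx": -0.7, "dy": 0.59, "dz": 0.42, "wx": 0.18, "wy": -0.15, "wz": 0.58}, {"dx": -0.65, "dy": 0.64, "dz": 0.42, "wx": 0.18, "wy": -0.15, "wz": 0.58}, {"dx": -0.61, "dy": 0.69, "dz": 0.42, "wx": 0.18, "wy": -0.15, "wz": 0.58}, {"dx": -0.56, "dy": 0.73, "dz": 0.42, "wx": 0.18, "wy": -0.15, "wz": 0.58}])

```text
time_s: 8.6
eef_pos: [491.6, -69.5, 184.7]
ee_rot: [0.162, 0.808, 0.506, -0.255]
force: [0.4, 0.3, -0.3]
grip_width: 0.444
grip_force: 0.0
```

```bash
sed -i 's/ if abs(v)>=.005)/)/' h.py; python3 - <<'E'
from h import *
print(ctrl.sense()["joints"],cur()[0])
plan([podtcp(0,40),podtcp(0)])
E
```

```text
[-0.12154402  0.48239912  1.56556471 -0.5927269   1.35714099  0.53793709] [491.63543625 -69.54748497 184.66583984]
-> [ 464. -126.   94.] 5 rows
1: {"dx":0.01,"dy":-0.00,"dz":0.88,"wx":0.00,"wy":0.01,"wz":-0.01}
1: {"dx":0.01,"dy":-0.00,"dz":0.88,"wx":0.00,"wy":0.01,"wz":-0.01}
1: {"dx":0.01,"dy":-0.00,"dz":0.88,"wx":0.00,"wy":0.01,"wz":-0.01}
1: {"dx":0.01,"dy":-0.00,"dz":0.88,"wx":0.00,"wy":0.01,"wz":-0.01}
1: {"dx":0.01,"dy":-0.00,"dz":0.88,"wx":0.00,"wy":0.01,"wz":-0.01}
-> [ 454. -147.   61.] 2 rows
1: {"dx":0.00,"dy":0.00,"dz":0.80,"wx":-0.00,"wy":-0.00,"wz":0.00}
1: {"dx":0.00,"dy":0.00,"dz":0.80,"wx":-0.00,"wy":-0.00,"wz":0.00}
```

Emit:
step_arm(increments=[{"dx": 0.01, "dy": 0, "dz": 0.88, "wx": 0, "wy": 0.01, "wz": 0}, {"dx": 0.01, "dy": 0, "dz": 0.88, "wx": 0, "wy": 0, "wz": -0.01}, {"dx": 0.01, "dy": 0, "dz": 0.88, "wx": 0, "wy": 0.01, "wz": 0}, {"dx": 0.01, "dy": 0, "dz": 0.88, "wx": 0, "wy": 0, "wz": 0}, {"dx": 0.01, "dy": 0, "dz": 0.88, "wx": 0, "wy": 0, "wz": 0}])

```text
time_s: 9.1
eef_pos: [464.3, -125.1, 93.3]
ee_rot: [0.161, 0.807, 0.508, -0.254]
force: [0.9, -0.5, -0.2]
grip_width: 0.448
grip_force: 0.0
```

```bash
python3 - <<'E'
from h import *
p,R=cur();print(p)
g=p+6*R[:,2]; print("grasp pt",g)
f=cap("side"); K=f
def px(X):
    c=np.array(f["R"])@X+np.array(f["t"]); return [f["fx"]*c[0]/c[2]+f["cx"],f["fy"]*c[1]/c[2]+f["cy"]]
im=cv2.resize(f["frame"][180:270,170:290],None,fx=6,fy=6,interpolation=cv2.INTER_CUBIC)
for X in [np.r_[PODS[0],66],np.r_[PODS[0],30]]:
    u=px(X); cv2.circle(im,(int((u[0]-170)*6),int((u[1]-180)*6)),4,(0,0,255),-1)
for o in(-19,19):
    u=px(p+25*R[:,2]+o*R[:,1]); cv2.circle(im,(int((u[0]-170)*6),int((u[1]-180)*6)),4,(0,255,0),-1)
cv2.imwrite("pics/s1.png",im)
E
```

```text
[ 464.2975721  -125.1203524    93.29367119]
grasp pt [ 462.8160991  -128.22770593   88.37944777]
```

View pics/s1.png

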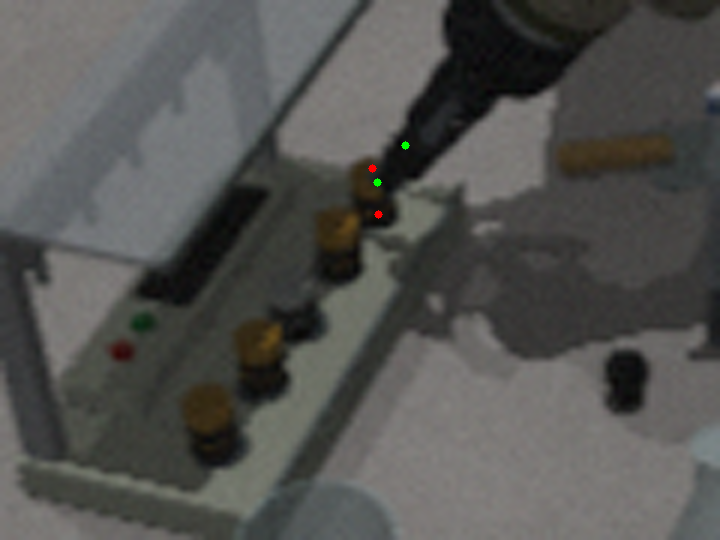

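The crop shows pod 1 at (370,190). My projected pod axis lies within about one source pixel of it, and the fingertips are aligned, so I'll grasp.

Emit:
step_arm(increments=[{"dx": 0, "dy": 0, "dz": 0.8, "wx": 0, "wy": 0, "wz": 0}, {"dx": 0, "dy": 0, "dz": 0.78, "wx": 0, "wy": 0, "wz": 0}, {"dx": 0, "dy": 0, "dz": 0, "wx": 0, "wy": 0, "wz": 0}])

```text
time_s: 9.45
eef_pos: [453.7, -145.4, 60.6]
ee_rot: [0.16, 0.807, 0.508, -0.255]
force: [0.8, 0.8, -0.5]
grip_width: 0.449
grip_force: 0.0
```

Emit:
step_arm(increments=[{"dx": 0, "dy": 0, "dz": 0, "wx": 0, "wy": 0, "wz": 0}, {"dx": 0, "dy": 0, "dz": 0, "wx": 0, "wy": 0, "wz": 0}, {"dx": 0, "dy": 0, "dz": 0, "wx": 0, "wy": 0, "wz": 0}], fingers=15, squeeze=35)

```text
time_s: 9.75
eef_pos: [455.3, -144.8, 62.4]
ee_rot: [0.161, 0.807, 0.508, -0.254]
force: [0.2, 0.5, 0.9]
grip_width: 0.292
grip_force: 34.3
```

```bash
cat >> h.py <<'E'
def case(x,y,z): return CC+x*CX+y*CY+z*Z
RC=tilt(CY,35)
E
python3 - <<'E'
from h import *
p,R=cur()
t=case(-10,-75,0)+4.5*CY
plan([(p-120*R[:,2],R),(t+[0,0,140],RC),(t+[0,0,55],RC),(t+[0,0,39.5],RC)])
E
```

```text
-> [485. -83. 161.] 5 rows
1: {"dx":-0.00,"dy":-0.00,"dz":-0.96,"wx":0.00,"wy":0.00,"wz":0.00}
1: {"dx":-0.00,"dy":-0.00,"dz":-0.96,"wx":0.00,"wy":0.00,"wz":0.00}
1: {"dx":-0.00,"dy":-0.00,"dz":-0.96,"wx":0.00,"wy":0.00,"wz":0.00}
1: {"dx":-0.00,"dy":-0.00,"dz":-0.96,"wx":0.00,"wy":0.00,"wz":0.00}
1: {"dx":-0.00,"dy":-0.00,"dz":-0.96,"wx":0.00,"wy":0.00,"wz":0.00}
-> [485. 108. 140.] 7 rows
1: {"dx":0.87,"dy":-0.47,"dz":-0.47,"wx":-0.20,"wy":0.00,"wz":-0.29}
1: {"dx":0.88,"dy":-0.43,"dz":-0.48,"wx":-0.20,"wy":0.00,"wz":-0.29}
1: {"dx":0.90,"dy":-0.39,"dz":-0.49,"wx":-0.20,"wy":0.00,"wz":-0.29}
1: {"dx":0.91,"dy":-0.36,"dz":-0.49,"wx":-0.20,"wy":0.00,"wz":-0.29}
1: {"dx":0.92,"dy":-0.32,"dz":-0.50,"wx":-0.20,"wy":0.00,"wz":-0.29}
2: {"dx":0.93,"dy":-0.28,"dz":-0.51,"wx":-0.20,"wy":0.00,"wz":-0.29}
2: {"dx":0.94,"dy":-0.24,"dz":-0.51,"wx":-0.20,"wy":0.00,"wz":-0.29}
-> [485. 108.  55.] 3 rows
1: {"dx":0.65,"dy":0.00,"dz":0.93,"wx":-0.00,"wy":0.00,"wz":0.00}
1: {"dx":0.65,"dy":-0.00,"dz":0.93,"wx":-0.00,"wy":0.00,"wz":0.00}
1: {"dx":0.65,"dy":-0.00,"dz":0.93,"wx":-0.00,"wy":0.00,"wz":0.00}
-> [485. 108.  40.] 1 rows
1: {"dx":0.36,"dy":0.00,"dz":0.51,"wx":-0.00,"wy":0.00,"wz":0.00}
```

Emit:
step_arm(increments=[{"dx": 0, "dy": 0, "dz": -0.5, "wx": 0, "wy": 0, "wz": 0}, {"dx": 0, "dy": 0, "dz": -0.96, "wx": 0, "wy": 0, "wz": 0}, {"dx": 0, "dy": 0, "dz": -0.96, "wx": 0, "wy": 0, "wz": 0}, {"dx": 0, "dy": 0, "dz": -0.96, "wx": 0, "wy": 0, "wz": 0}, {"dx": 0, "dy": 0, "dz": -0.96, "wx": 0, "wy": 0, "wz": 0}])

```text
time_s: 10.25
eef_pos: [481.9, -87.7, 152.3]
ee_rot: [0.161, 0.807, 0.508, -0.254]
force: [0.3, 0.1, -0.5]
grip_width: 0.286
grip_force: 34.4
```

Emit:
step_arm(increments=[{"dx": 0, "dy": 0, "dz": -0.46, "wx": 0, "wy": 0, "wz": 0}, {"dx": 0.87, "dy": -0.47, "dz": -0.47, "wx": -0.2, "wy": 0, "wz": -0.29}, {"dx": 0.88, "dy": -0.43, "dz": -0.48, "wx": -0.2, "wy": 0, "wz": -0.29}, {"dx": 0.9, "dy": -0.39, "dz": -0.49, "wx": -0.2, "wy": 0, "wz": -0.29}, {"dx": 0.91, "dy": -0.36, "dz": -0.49, "wx": -0.2, "wy": 0, "wz": -0.29}])

```text
time_s: 10.75
eef_pos: [484.5, 27.1, 148.3]
ee_rot: [0.179, 0.767, 0.567, -0.242]
force: [0.2, -0.5, 0.5]
grip_width: 0.29
grip_force: 34.4
```

Emit:
step_arm(increments=[{"dx": 0.92, "dy": -0.32, "dz": -0.5, "wx": -0.2, "wy": 0, "wz": -0.29}, {"dx": 0.93, "dy": -0.28, "dz": -0.51, "wx": -0.2, "wy": 0, "wz": -0.29}, {"dx": 0.94, "dy": -0.24, "dz": -0.51, "wx": -0.2, "wy": 0, "wz": -0.29}, {"dx": 0, "dy": 0, "dz": 0, "wx": 0, "wy": 0, "wz": 0}])

```text
time_s: 11.15
eef_pos: [484.4, 110.1, 139.0]
ee_rot: [0.192, 0.734, 0.609, -0.232]
force: [0.3, -0.5, -0.2]
grip_width: 0.293
grip_force: 34.4
```

```bash
python3 - <<'E'
from h import *
p,R=cur();print(p,ctrl.sense()["grip_width"]*85.4)
f=cap("side"); cv2.imwrite("pics/s2.png",cv2.resize(f["frame"][130:260,190:390],None,fx=4,fy=4,interpolation=cv2.INTER_CUBIC))
t=case(-10,-75,0)+4.5*CY
plan([(t+[0,0,55],RC),(t+[0,0,39.5],RC)])
E
```

```text
[484.36935272 110.11588277 138.99439712] 25.063630180905143
-> [485. 108.  55.] 3 rows
1: {"dx":0.63,"dy":0.01,"dz":0.93,"wx":-0.00,"wy":0.00,"wz":0.00}
1: {"dx":0.63,"dy":0.01,"dz":0.93,"wx":-0.00,"wy":0.00,"wz":0.00}
1: {"dx":0.63,"dy":0.01,"dz":0.93,"wx":-0.00,"wy":0.00,"wz":0.00}
-> [485. 108.  40.] 1 rows
1: {"dx":0.36,"dy":0.00,"dz":0.51,"wx":-0.00,"wy":0.00,"wz":0.00}
```

View pics/s2.png

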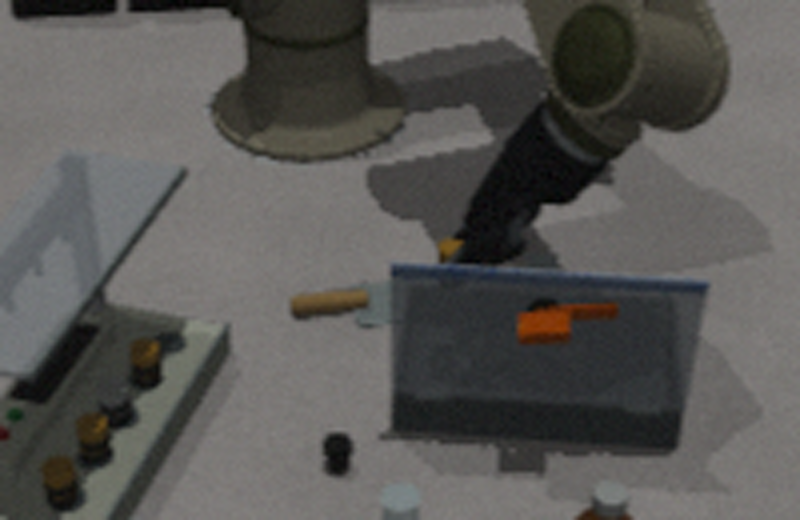

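The pod is held upright in the gripper at (452,250), and the remaining three gold and one white pod still stand in place. I'll lower it into the case.

Emit:
step_arm(increments=[{"dx": 0.63, "dy": 0, "dz": 0.93, "wx": 0, "wy": 0, "wz": 0}, {"dx": 0.63, "dy": 0, "dz": 0.93, "wx": 0, "wy": 0, "wz": 0}, {"dx": 0.63, "dy": 0, "dz": 0.93, "wx": 0, "wy": 0, "wz": 0}, {"dx": 0.32, "dy": 0, "dz": 0.46, "wx": 0, "wy": 0, "wz": 0}, {"dx": 0, "dy": 0, "dz": 0, "wx": 0, "wy": 0, "wz": 0}])

```text
time_s: 11.7
eef_pos: [484.0, 105.4, 40.0]
ee_rot: [0.191, 0.735, 0.608, -0.234]
force: [-0.1, 1.0, 0.4]
grip_width: 0.29
grip_force: 34.4
```

Emit:
step_arm(increments=[{"dx": 0, "dy": 0, "dz": 0, "wx": 0, "wy": 0, "wz": 0}])

```text
time_s: 11.8
eef_pos: [485.1, 105.9, 42.0]
ee_rot: [0.192, 0.735, 0.607, -0.232]
force: [-0.6, 0.4, -0.1]
grip_width: 0.293
grip_force: 34.4
```

Emit:
step_arm(increments=[{"dx": 0.08, "dy": 0, "dz": 0.11, "wx": 0, "wy": 0, "wz": 0}, {"dx": 0, "dy": 0, "dz": 0, "wx": 0, "wy": 0, "wz": 0}])

```text
time_s: 12.0
eef_pos: [484.9, 106.2, 38.3]
ee_rot: [0.192, 0.735, 0.608, -0.232]
force: [0.0, -0.4, -0.3]
grip_width: 0.289
grip_force: 34.4
```

Emit:
step_arm(increments=[{"dx": 0.02, "dy": 0, "dz": 0.03, "wx": 0, "wy": 0, "wz": 0}, {"dx": 0, "dy": 0, "dz": 0, "wx": 0, "wy": 0, "wz": 0}])

```text
time_s: 12.2
eef_pos: [484.8, 106.2, 37.3]
ee_rot: [0.192, 0.735, 0.608, -0.232]
force: [0.1, -0.0, 2.6]
grip_width: 0.294
grip_force: 34.8
```

Emit:
step_arm(increments=[{"dx": 0, "dy": 0, "dz": 0, "wx": 0, "wy": 0, "wz": 0}, {"dx": 0, "dy": 0, "dz": 0, "wx": 0, "wy": 0, "wz": 0}, {"dx": 0, "dy": 0, "dz": -0.3, "wx": 0, "wy": 0, "wz": 0}, {"dx": 0, "dy": 0, "dz": -0.9, "wx": 0, "wy": 0, "wz": 0}, {"dx": 0, "dy": 0, "dz": -0.95, "wx": 0, "wy": 0, "wz": 0}], fingers=38)

```text
time_s: 12.7
eef_pos: [490.3, 136.9, 81.5]
ee_rot: [0.191, 0.735, 0.608, -0.233]
force: [-0.3, -0.4, 0.7]
grip_width: 0.445
grip_force: 0.0
```

Emit:
step_arm(increments=[{"dx": 0, "dy": 0, "dz": -0.95, "wx": 0, "wy": 0, "wz": 0}, {"dx": 0, "dy": 0, "dz": -0.95, "wx": 0, "wy": 0, "wz": 0}, {"dx": 0, "dy": 0, "dz": -0.6, "wx": 0, "wy": 0, "wz": 0}])

```text
time_s: 13.0
eef_pos: [497.6, 172.9, 133.8]
ee_rot: [0.192, 0.735, 0.608, -0.231]
force: [0.1, -0.1, 0.2]
grip_width: 0.444
grip_force: 0.0
```

```bash
python3 - <<'E'
from h import *
p,R=cur();print(p)
f=cap("top"); cv2.imwrite("pics/t2.png",cv2.resize(f["frame"][180:300,180:400],None,fx=3.5,fy=3.5,interpolation=cv2.INTER_CUBIC))
plan([podtcp(1,120),podtcp(1,0)])
E
```

```text
[497.55419181 172.94212992 133.79577675]
-> [ 531. -106.  159.] 10 rows
1: {"dx":-0.94,"dy":0.34,"dz":0.54,"wx":0.15,"wy":-0.00,"wz":0.20}
1: {"dx":-0.93,"dy":0.37,"dz":0.53,"wx":0.15,"wy":-0.00,"wz":0.20}
1: {"dx":-0.92,"dy":0.40,"dz":0.53,"wx":0.15,"wy":-0.00,"wz":0.20}
1: {"dx":-0.91,"dy":0.42,"dz":0.52,"wx":0.15,"wy":-0.00,"wz":0.20}
1: {"dx":-0.90,"dy":0.45,"dz":0.51,"wx":0.15,"wy":-0.00,"wz":0.20}
2: {"dx":-0.89,"dy":0.48,"dz":0.51,"wx":0.15,"wy":-0.00,"wz":0.20}
2: {"dx":-0.88,"dy":0.50,"dz":0.50,"wx":0.15,"wy":-0.00,"wz":0.20}
2: {"dx":-0.87,"dy":0.53,"dz":0.49,"wx":0.15,"wy":-0.00,"wz":0.20}
2: {"dx":-0.86,"dy":0.56,"dz":0.49,"wx":0.15,"wy":-0.00,"wz":0.20}
2: {"dx":-0.85,"dy":0.58,"dz":0.48,"wx":0.15,"wy":-0.00,"wz":0.20}
-> [ 501. -168.   61.] 5 rows
1: {"dx":0.00,"dy":0.00,"dz":0.96,"wx":-0.00,"wy":-0.00,"wz":0.00}
1: {"dx":0.00,"dy":0.00,"dz":0.96,"wx":-0.00,"wy":-0.00,"wz":0.00}
1: {"dx":0.00,"dy":0.00,"dz":0.96,"wx":-0.00,"wy":-0.00,"wz":0.00}
1: {"dx":0.00,"dy":0.00,"dz":0.96,"wx":-0.00,"wy":-0.00,"wz":0.00}
1: {"dx":0.00,"dy":0.00,"dz":0.96,"wx":-0.00,"wy":-0.00,"wz":0.00}
```

View pics/t2.png

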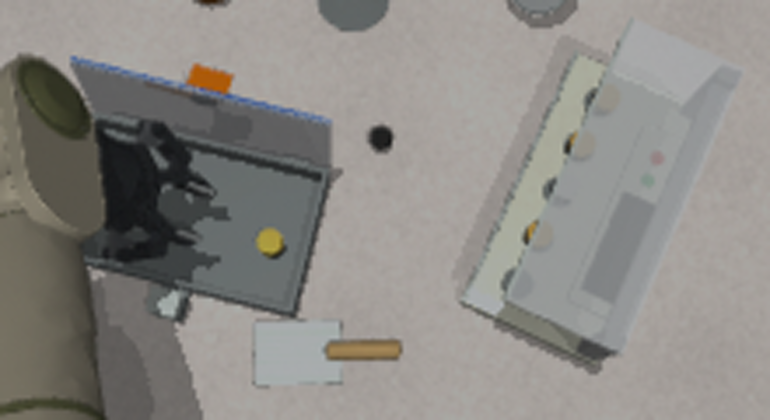

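The top view shows the first pod upright in the case at (270,240). The four remaining pods are still in the row under the guard at x 535–600. On to pod 2.

Emit:
step_arm(increments=[{"dx": -0.94, "dy": 0.34, "dz": 0.54, "wx": 0.15, "wy": 0, "wz": 0.2}, {"dx": -0.93, "dy": 0.37, "dz": 0.53, "wx": 0.15, "wy": 0, "wz": 0.2}, {"dx": -0.92, "dy": 0.4, "dz": 0.53, "wx": 0.15, "wy": 0, "wz": 0.2}, {"dx": -0.91, "dy": 0.42, "dz": 0.52, "wx": 0.15, "wy": 0, "wz": 0.2}, {"dx": -0.9, "dy": 0.45, "dz": 0.51, "wx": 0.15, "wy": 0, "wz": 0.2}])

```text
time_s: 13.55
eef_pos: [513.5, 30.6, 144.0]
ee_rot: [0.174, 0.773, 0.559, -0.246]
force: [-0.3, 1.0, 0.6]
grip_width: 0.445
grip_force: 0.0
```

Emit:
step_arm(increments=[{"dx": -0.89, "dy": 0.48, "dz": 0.51, "wx": 0.15, "wy": 0, "wz": 0.2}, {"dx": -0.88, "dy": 0.5, "dz": 0.5, "wx": 0.15, "wy": 0, "wz": 0.2}, {"dx": -0.87, "dy": 0.53, "dz": 0.49, "wx": 0.15, "wy": 0, "wz": 0.2}, {"dx": -0.86, "dy": 0.56, "dz": 0.49, "wx": 0.15, "wy": 0, "wz": 0.2}, {"dx": -0.85, "dy": 0.58, "dz": 0.48, "wx": 0.15, "wy": 0, "wz": 0.2}])

```text
time_s: 14.05
eef_pos: [530.1, -109.6, 155.5]
ee_rot: [0.156, 0.807, 0.507, -0.258]
force: [0.0, 0.0, -0.6]
grip_width: 0.45
grip_force: 0.0
```

Emit:
step_arm(increments=[{"dx": 0, "dy": 0, "dz": 0, "wx": 0, "wy": 0, "wz": 0}, {"dx": 0, "dy": 0, "dz": 0, "wx": 0, "wy": 0, "wz": 0}])

```text
time_s: 14.25
eef_pos: [530.0, -108.6, 155.3]
ee_rot: [0.156, 0.807, 0.507, -0.258]
force: [-0.7, 0.5, 0.3]
grip_width: 0.442
grip_force: 0.0
```

```bash
python3 - <<'E'
from h import *
print(cur()[0],ctrl.sense()["joints"])
plan([podtcp(1,40),podtcp(1,0)])
f=cap("side")
for l in("pod_a","pod_reject"):
  for d in eyes.landmark_of("side",l)[:5]: print(l,round(d["p"],2),np.round(w(f,d["point"]),1))
E
```

```text
[ 529.96125971 -108.55823319  155.2702477 ] [-0.18198914  0.59345416  1.46726709 -0.60554728  1.32500837  0.49195413]
-> [ 511. -148.   94.] 4 rows
1: {"dx":-0.00,"dy":0.01,"dz":0.75,"wx":-0.02,"wy":0.00,"wz":0.01}
1: {"dx":-0.00,"dy":0.01,"dz":0.75,"wx":-0.02,"wy":0.00,"wz":0.01}
1: {"dx":-0.00,"dy":0.01,"dz":0.75,"wx":-0.02,"wy":0.00,"wz":0.01}
1: {"dx":-0.00,"dy":0.01,"dz":0.75,"wx":-0.02,"wy":0.00,"wz":0.01}
-> [ 501. -168.   61.] 2 rows
1: {"dx":0.00,"dy":0.00,"dz":0.80,"wx":-0.00,"wy":-0.00,"wz":0.00}
1: {"dx":0.00,"dy":0.00,"dz":0.80,"wx":-0.00,"wy":-0.00,"wz":0.00}
pod_a 0.59 [ 593.6 -212.8   31.6]
pod_a 0.55 [ 642.1 -238.2   25.8]
pod_a 0.5 [ 499.6 -173.6   33.5]
pod_reject 0.51 [ 551.8 -198.5   31.2]
```

Emit:
step_arm(increments=[{"dx": 0, "dy": 0.01, "dz": 0.75, "wx": -0.02, "wy": 0, "wz": 0.01}, {"dx": 0, "dy": 0.01, "dz": 0.75, "wx": -0.02, "wy": 0, "wz": 0.01}, {"dx": 0, "dy": 0.01, "dz": 0.75, "wx": -0.02, "wy": 0, "wz": 0.01}, {"dx": 0, "dy": 0.01, "dz": 0.75, "wx": -0.02, "wy": 0, "wz": 0.01}])

```text
time_s: 14.8
eef_pos: [512.0, -147.0, 93.6]
ee_rot: [0.161, 0.807, 0.508, -0.255]
force: [0.3, 0.2, -0.3]
grip_width: 0.444
grip_force: 0.0
```

Emit:
step_arm(increments=[{"dx": 0, "dy": 0, "dz": 0.8, "wx": 0, "wy": 0, "wz": 0}, {"dx": 0, "dy": 0, "dz": 0.8, "wx": 0, "wy": 0, "wz": 0}, {"dx": 0, "dy": 0, "dz": 0, "wx": 0, "wy": 0, "wz": 0}])

```text
time_s: 15.1
eef_pos: [500.8, -168.0, 59.8]
ee_rot: [0.159, 0.807, 0.507, -0.256]
force: [0.7, -0.1, 0.2]
grip_width: 0.445
grip_force: 0.0
```

Emit:
step_arm(increments=[{"dx": 0, "dy": 0, "dz": 0, "wx": 0, "wy": 0, "wz": 0}, {"dx": 0, "dy": 0, "dz": 0, "wx": 0, "wy": 0, "wz": 0}, {"dx": 0, "dy": 0, "dz": 0, "wx": 0, "wy": 0, "wz": 0}], fingers=15)

```text
time_s: 15.4
eef_pos: [502.7, -167.8, 62.2]
ee_rot: [0.161, 0.807, 0.507, -0.255]
force: [-0.4, -0.5, -0.6]
grip_width: 0.291
grip_force: 34.3
```

```bash
python3 - <<'E'
from h import *
p,R=cur();print(p)
t=case(-10,-15,0)+4.5*CY
plan([(p-120*R[:,2],R),(t+[0,0,140],RC),(t+[0,0,42],RC)])
E
```

```text
[ 502.69072782 -167.82280374   62.20175801]
-> [ 532. -106.  160.] 5 rows
1: {"dx":0.00,"dy":-0.00,"dz":-0.96,"wx":0.00,"wy":0.00,"wz":0.00}
1: {"dx":0.00,"dy":-0.00,"dz":-0.96,"wx":0.00,"wy":0.00,"wz":0.00}
1: {"dx":0.00,"dy":-0.00,"dz":-0.96,"wx":0.00,"wy":0.00,"wz":0.00}
1: {"dx":0.00,"dy":-0.00,"dz":-0.96,"wx":0.00,"wy":0.00,"wz":0.00}
1: {"dx":0.00,"dy":-0.00,"dz":-0.96,"wx":0.00,"wy":0.00,"wz":0.00}
-> [496. 167. 140.] 9 rows
1: {"dx":0.89,"dy":-0.67,"dz":-0.51,"wx":-0.16,"wy":0.00,"wz":-0.23}
1: {"dx":0.90,"dy":-0.64,"dz":-0.52,"wx":-0.16,"wy":0.00,"wz":-0.23}
1: {"dx":0.92,"dy":-0.61,"dz":-0.53,"wx":-0.16,"wy":0.00,"wz":-0.23}
1: {"dx":0.93,"dy":-0.58,"dz":-0.54,"wx":-0.16,"wy":0.00,"wz":-0.23}
1: {"dx":0.94,"dy":-0.55,"dz":-0.55,"wx":-0.16,"wy":0.00,"wz":-0.23}
2: {"dx":0.96,"dy":-0.51,"dz":-0.56,"wx":-0.16,"wy":0.00,"wz":-0.23}
2: {"dx":0.97,"dy":-0.48,"dz":-0.57,"wx":-0.16,"wy":0.00,"wz":-0.23}
2: {"dx":0.98,"dy":-0.45,"dz":-0.58,"wx":-0.16,"wy":0.00,"wz":-0.23}
2: {"dx":0.99,"dy":-0.42,"dz":-0.58,"wx":-0.16,"wy":0.00,"wz":-0.23}
-> [496. 167.  42.] 4 rows
1: {"dx":0.56,"dy":0.00,"dz":0.80,"wx":-0.00,"wy":0.00,"wz":0.00}
1: {"dx":0.56,"dy":-0.00,"dz":0.80,"wx":-0.00,"wy":0.00,"wz":0.00}
1: {"dx":0.56,"dy":-0.00,"dz":0.80,"wx":-0.00,"wy":0.00,"wz":0.00}
1: {"dx":0.56,"dy":-0.00,"dz":0.80,"wx":-0.00,"wy":0.00,"wz":0.00}
```

Emit:
step_arm(increments=[{"dx": 0, "dy": 0, "dz": -0.5, "wx": 0, "wy": 0, "wz": 0}, {"dx": 0, "dy": 0, "dz": -0.96, "wx": 0, "wy": 0, "wz": 0}, {"dx": 0, "dy": 0, "dz": -0.96, "wx": 0, "wy": 0, "wz": 0}, {"dx": 0, "dy": 0, "dz": -0.96, "wx": 0, "wy": 0, "wz": 0}, {"dx": 0, "dy": 0, "dz": -0.96, "wx": 0, "wy": 0, "wz": 0}])

```text
time_s: 15.9
eef_pos: [529.7, -110.9, 152.1]
ee_rot: [0.161, 0.807, 0.507, -0.255]
force: [0.6, 0.0, -0.3]
grip_width: 0.289
grip_force: 34.4
```

```bash
python3 - <<'E'
from h import *
p,R=cur();print(p)
t=case(-10,-15,0)+4.5*CY
plan([((485,40,145),RC),(t+[0,0,140],RC)])
E
```

```text
[ 529.65336292 -110.8566931   152.12110219]
-> [485.  40. 145.] 5 rows
1: {"dx":0.80,"dy":-0.85,"dz":-0.49,"wx":-0.28,"wy":0.00,"wz":-0.41}
1: {"dx":0.83,"dy":-0.80,"dz":-0.51,"wx":-0.28,"wy":0.00,"wz":-0.41}
1: {"dx":0.86,"dy":-0.74,"dz":-0.54,"wx":-0.28,"wy":0.00,"wz":-0.41}
1: {"dx":0.89,"dy":-0.69,"dz":-0.56,"wx":-0.28,"wy":0.00,"wz":-0.41}
1: {"dx":0.92,"dy":-0.63,"dz":-0.58,"wx":-0.28,"wy":0.00,"wz":-0.41}
-> [496. 167. 140.] 5 rows
1: {"dx":0.85,"dy":-0.10,"dz":-0.55,"wx":-0.00,"wy":0.00,"wz":0.00}
1: {"dx":0.85,"dy":-0.10,"dz":-0.55,"wx":-0.00,"wy":0.00,"wz":0.00}
1: {"dx":0.85,"dy":-0.10,"dz":-0.55,"wx":-0.00,"wy":0.00,"wz":0.00}
1: {"dx":0.85,"dy":-0.10,"dz":-0.55,"wx":-0.00,"wy":0.00,"wz":0.00}
1: {"dx":0.85,"dy":-0.10,"dz":-0.55,"wx":-0.00,"wy":0.00,"wz":0.00}
```

Emit:
step_arm(increments=[{"dx": 0.8, "dy": -0.85, "dz": -0.49, "wx": -0.28, "wy": 0, "wz": -0.41}, {"dx": 0.83, "dy": -0.8, "dz": -0.51, "wx": -0.28, "wy": 0, "wz": -0.41}, {"dx": 0.86, "dy": -0.74, "dz": -0.54, "wx": -0.28, "wy": 0, "wz": -0.41}, {"dx": 0.89, "dy": -0.69, "dz": -0.56, "wx": -0.28, "wy": 0, "wz": -0.41}, {"dx": 0.92, "dy": -0.63, "dz": -0.58, "wx": -0.28, "wy": 0, "wz": -0.41}])

```text
time_s: 16.4
eef_pos: [484.3, 40.6, 144.3]
ee_rot: [0.191, 0.734, 0.609, -0.232]
force: [-0.1, 0.6, -0.7]
grip_width: 0.29
grip_force: 34.5
```

Emit:
step_arm(increments=[{"dx": 0.85, "dy": -0.1, "dz": -0.55, "wx": 0, "wy": 0, "wz": 0}, {"dx": 0.85, "dy": -0.1, "dz": -0.55, "wx": 0, "wy": 0, "wz": 0}, {"dx": 0.85, "dy": -0.1, "dz": -0.55, "wx": 0, "wy": 0, "wz": 0}, {"dx": 0.85, "dy": -0.1, "dz": -0.55, "wx": 0, "wy": 0, "wz": 0}, {"dx": 0.85, "dy": -0.1, "dz": -0.55, "wx": 0, "wy": 0, "wz": 0}])

```text
time_s: 16.9
eef_pos: [496.1, 167.2, 139.6]
ee_rot: [0.191, 0.735, 0.608, -0.233]
force: [0.8, -0.2, -1.1]
grip_width: 0.289
grip_force: 34.5
```

Emit:
step_arm(increments=[{"dx": 0.56, "dy": 0, "dz": 0.8, "wx": 0, "wy": 0, "wz": 0}, {"dx": 0.56, "dy": 0, "dz": 0.8, "wx": 0, "wy": 0, "wz": 0}, {"dx": 0.56, "dy": 0, "dz": 0.8, "wx": 0, "wy": 0, "wz": 0}, {"dx": 0.44, "dy": 0, "dz": 0.63, "wx": 0, "wy": 0, "wz": 0}, {"dx": 0, "dy": 0, "dz": 0, "wx": 0, "wy": 0, "wz": 0}])

```text
time_s: 17.4
eef_pos: [494.8, 165.5, 44.9]
ee_rot: [0.19, 0.734, 0.608, -0.235]
force: [-0.1, 0.9, -0.5]
grip_width: 0.296
grip_force: 34.6
```

Emit:
step_arm(increments=[{"dx": 0, "dy": 0, "dz": 0, "wx": 0, "wy": 0, "wz": 0}])

```text
time_s: 17.5
eef_pos: [496.2, 165.7, 47.2]
ee_rot: [0.191, 0.735, 0.608, -0.233]
force: [-0.1, -0.4, -0.2]
grip_width: 0.29
grip_force: 34.6
```

Emit:
step_arm(increments=[{"dx": 0.18, "dy": 0, "dz": 0.26, "wx": 0, "wy": 0, "wz": 0}, {"dx": 0, "dy": 0, "dz": 0, "wx": 0, "wy": 0, "wz": 0}, {"dx": 0.03, "dy": 0, "dz": 0.05, "wx": 0, "wy": 0, "wz": 0}, {"dx": 0, "dy": 0, "dz": 0, "wx": 0, "wy": 0, "wz": 0}])

```text
time_s: 17.9
eef_pos: [495.9, 165.1, 37.0]
ee_rot: [0.191, 0.735, 0.608, -0.233]
force: [-0.3, -0.2, -0.2]
grip_width: 0.293
grip_force: 34.7
```

Emit:
step_arm(increments=[{"dx": 0.02, "dy": 0, "dz": 0.03, "wx": 0, "wy": 0, "wz": 0}, {"dx": 0, "dy": 0, "dz": 0, "wx": 0, "wy": 0, "wz": 0}])

```text
time_s: 18.1
eef_pos: [495.9, 165.0, 36.9]
ee_rot: [0.191, 0.735, 0.608, -0.233]
force: [-2.0, 0.8, 7.1]
grip_width: 0.289
grip_force: 35.4
```

Emit:
step_arm(increments=[{"dx": 0, "dy": 0, "dz": 0, "wx": 0, "wy": 0, "wz": 0}, {"dx": 0, "dy": 0, "dz": 0, "wx": 0, "wy": 0, "wz": 0}, {"dx": 0, "dy": 0, "dz": -0.3, "wx": 0, "wy": 0, "wz": 0}, {"dx": 0, "dy": 0, "dz": -0.9, "wx": 0, "wy": 0, "wz": 0}, {"dx": 0, "dy": 0, "dz": -0.95, "wx": 0, "wy": 0, "wz": 0}], fingers=38)

```text
time_s: 18.6
eef_pos: [501.7, 195.7, 80.5]
ee_rot: [0.191, 0.735, 0.608, -0.234]
force: [0.2, -0.4, 0.4]
grip_width: 0.447
grip_force: 0.0
```

Emit:
step_arm(increments=[{"dx": 0, "dy": 0, "dz": -0.95, "wx": 0, "wy": 0, "wz": 0}, {"dx": 0, "dy": 0, "dz": -0.95, "wx": 0, "wy": 0, "wz": 0}, {"dx": 0, "dy": 0, "dz": -0.6, "wx": 0, "wy": 0, "wz": 0}])

```text
time_s: 18.9
eef_pos: [509.0, 231.8, 132.8]
ee_rot: [0.191, 0.735, 0.608, -0.232]
force: [0.1, -0.3, -0.2]
grip_width: 0.449
grip_force: 0.0
```

```bash
sed -i 's/(591.3,-213.3)/(592,-213.3)/' h.py; python3 - <<'E'
from h import *
p,R=cur();print(p)
plan([((495,60,150),RC),podtcp(2,120),podtcp(2,40),podtcp(2,0)])
E
```

```text
[509.03279174 231.82120105 132.83566405]
-> [495.  60. 150.] 7 rows
1: {"dx":-0.86,"dy":0.11,"dz":0.48,"wx":-0.00,"wy":-0.00,"wz":-0.00}
1: {"dx":-0.86,"dy":0.11,"dz":0.48,"wx":-0.00,"wy":-0.00,"wz":-0.00}
1: {"dx":-0.86,"dy":0.10,"dz":0.48,"wx":-0.00,"wy":-0.00,"wz":-0.00}
1: {"dx":-0.86,"dy":0.10,"dz":0.48,"wx":-0.00,"wy":-0.00,"wz":-0.00}
1: {"dx":-0.86,"dy":0.10,"dz":0.48,"wx":-0.00,"wy":-0.00,"wz":-0.00}
2: {"dx":-0.86,"dy":0.10,"dz":0.48,"wx":-0.00,"wy":-0.00,"wz":-0.00}
2: {"dx":-0.86,"dy":0.10,"dz":0.48,"wx":-0.00,"wy":-0.00,"wz":-0.00}
-> [ 623. -148.  159.] 9 rows
1: {"dx":-0.68,"dy":0.73,"dz":0.43,"wx":0.16,"wy":0.00,"wz":0.23}
1: {"dx":-0.66,"dy":0.76,"dz":0.41,"wx":0.16,"wy":0.00,"wz":0.23}
1: {"dx":-0.65,"dy":0.78,"dz":0.40,"wx":0.16,"wy":0.00,"wz":0.23}
1: {"dx":-0.63,"dy":0.80,"dz":0.39,"wx":0.16,"wy":0.00,"wz":0.23}
1: {"dx":-0.61,"dy":0.82,"dz":0.38,"wx":0.16,"wy":0.00,"wz":0.23}
2: {"dx":-0.59,"dy":0.84,"dz":0.36,"wx":0.16,"wy":0.00,"wz":0.23}
2: {"dx":-0.57,"dy":0.86,"dz":0.35,"wx":0.16,"wy":0.00,"wz":0.23}
2: {"dx":-0.55,"dy":0.88,"dz":0.33,"wx":0.16,"wy":0.00,"wz":0.23}
2: {"dx":-0.53,"dy":0.90,"dz":0.32,"wx":0.16,"wy":0.00,"wz":0.23}
-> [ 603. -190.   94.] 4 rows
1: {"dx":0.00,"dy":0.00,"dz":0.80,"wx":-0.00,"wy":-0.00,"wz":0.00}
1: {"dx":0.00,"dy":0.00,"dz":0.80,"wx":-0.00,"wy":-0.00,"wz":0.00}
1: {"dx":0.00,"dy":0.00,"dz":0.80,"wx":-0.00,"wy":-0.00,"wz":0.00}
1: {"dx":0.00,"dy":0.00,"dz":0.80,"wx":-0.00,"wy":-0.00,"wz":0.00}
-> [ 593. -210.   61.] 2 rows
1: {"dx":0.00,"dy":-0.00,"dz":0.80,"wx":-0.00,"wy":-0.00,"wz":0.00}
1: {"dx":0.00,"dy":-0.00,"dz":0.80,"wx":-0.00,"wy":-0.00,"wz":0.00}
```

Emit:
step_arm(increments=[{"dx": -0.86, "dy": 0.1, "dz": 0.48, "wx": 0, "wy": 0, "wz": 0}, {"dx": -0.86, "dy": 0.1, "dz": 0.48, "wx": 0, "wy": 0, "wz": 0}, {"dx": -0.86, "dy": 0.1, "dz": 0.48, "wx": 0, "wy": 0, "wz": 0}, {"dx": -0.86, "dy": 0.1, "dz": 0.48, "wx": 0, "wy": 0, "wz": 0}, {"dx": -0.86, "dy": 0.1, "dz": 0.48, "wx": 0, "wy": 0, "wz": 0}])

```text
time_s: 19.4
eef_pos: [497.8, 107.3, 144.1]
ee_rot: [0.191, 0.735, 0.608, -0.233]
force: [-0.7, -1.0, -0.2]
grip_width: 0.445
grip_force: 0.0
```

Emit:
step_arm(increments=[{"dx": -0.86, "dy": 0.1, "dz": 0.48, "wx": 0, "wy": 0, "wz": 0}, {"dx": -0.86, "dy": 0.1, "dz": 0.48, "wx": 0, "wy": 0, "wz": 0}, {"dx": -0.68, "dy": 0.73, "dz": 0.43, "wx": 0.16, "wy": 0, "wz": 0.23}, {"dx": -0.66, "dy": 0.76, "dz": 0.41, "wx": 0.16, "wy": 0, "wz": 0.23}, {"dx": -0.65, "dy": 0.78, "dz": 0.4, "wx": 0.16, "wy": 0, "wz": 0.23}])

```text
time_s: 19.9
eef_pos: [536.9, -11.3, 152.4]
ee_rot: [0.181, 0.761, 0.574, -0.241]
force: [0.5, -0.4, 0.3]
grip_width: 0.445
grip_force: 0.0
```

Emit:
step_arm(increments=[{"dx": -0.63, "dy": 0.8, "dz": 0.39, "wx": 0.16, "wy": 0, "wz": 0.23}, {"dx": -0.61, "dy": 0.82, "dz": 0.38, "wx": 0.16, "wy": 0, "wz": 0.23}, {"dx": -0.59, "dy": 0.84, "dz": 0.36, "wx": 0.16, "wy": 0, "wz": 0.23}, {"dx": -0.57, "dy": 0.86, "dz": 0.35, "wx": 0.16, "wy": 0, "wz": 0.23}, {"dx": -0.55, "dy": 0.88, "dz": 0.33, "wx": 0.16, "wy": 0, "wz": 0.23}])

```text
time_s: 20.4
eef_pos: [607.6, -127.6, 157.3]
ee_rot: [0.163, 0.801, 0.517, -0.254]
force: [-0.0, 0.7, 0.1]
grip_width: 0.447
grip_force: 0.0
```

Emit:
step_arm(increments=[{"dx": -0.53, "dy": 0.9, "dz": 0.32, "wx": 0.16, "wy": 0, "wz": 0.23}, {"dx": 0, "dy": 0, "dz": 0, "wx": 0, "wy": 0, "wz": 0}, {"dx": 0, "dy": 0, "dz": 0, "wx": 0, "wy": 0, "wz": 0}])

```text
time_s: 20.7
eef_pos: [621.1, -150.1, 157.8]
ee_rot: [0.159, 0.808, 0.505, -0.256]
force: [0.6, 1.1, -0.9]
grip_width: 0.447
grip_force: 0.0
```

```bash
python3 - <<'E'
from h import *
print(cur()[0],ctrl.sense()["joints"])
f=cap("side")
for l in("pod_a","pod_reject"):
  for d in eyes.landmark_of("side",l)[:6]: print(l,round(d["p"],2),np.round(w(f,d["point"]),1))
plan([podtcp(2,40),podtcp(2,0)])
E
```

```text
[ 621.09662207 -150.10841051  157.79859737] [-0.2177551   0.77740521  1.12951366 -0.5997201   1.42919275  0.38216939]
pod_a 0.6 [ 643.4 -239.9   23.7]
pod_a 0.57 [ 588.3 -214.    32.5]
pod_reject 0.41 [ 552.  -200.    30.5]
-> [ 603. -190.   94.] 4 rows
1: {"dx":0.01,"dy":0.02,"dz":0.78,"wx":-0.01,"wy":0.00,"wz":-0.00}
1: {"dx":0.01,"dy":0.02,"dz":0.78,"wx":-0.01,"wy":0.00,"wz":-0.00}
1: {"dx":0.01,"dy":0.02,"dz":0.78,"wx":-0.01,"wy":0.00,"wz":-0.00}
1: {"dx":0.01,"dy":0.02,"dz":0.78,"wx":-0.01,"wy":0.00,"wz":-0.00}
-> [ 593. -210.   61.] 2 rows
1: {"dx":0.00,"dy":-0.00,"dz":0.80,"wx":-0.00,"wy":-0.00,"wz":0.00}
1: {"dx":0.00,"dy":-0.00,"dz":0.80,"wx":-0.00,"wy":-0.00,"wz":0.00}
```

```bash
python3 - <<'E'
from h import *
f=cap("side"); R=np.array(f["R"]);t=np.array(f["t"]);C=-R.T@t
def ray(u,v,z):
    d=R.T@np.array([(u-f["cx"])/f["fx"],(v-f["cy"])/f["fy"],1]); return C+d*(z-C[2])/d[2]
def px(X):
    c=R@X+t; return np.array([f["fx"]*c[0]/c[2]+f["cx"],f["fy"]*c[1]/c[2]+f["cy"]])
for l in("pod_a","pod_reject"):
  for d in eyes.cut_out("side",l)[:4]:
    ys,xs=np.nonzero(d["mask"])
    print(l,round(d["p"],2),len(xs),xs.min(),xs.max(),ys.min(),ys.max(),"c",xs.mean().round(1),ys.mean().round(1),ray(xs.mean(),ys.mean(),48).round(1))
im=cv2.imread("pics/side0.png"); im2=f["frame"].copy()
a=cv2.resize(im[196:266,180:250],None,fx=8,fy=8,interpolation=cv2.INTER_CUBIC)
for X in[(453,-149.8),(500,-171.6),(551.7,-198.7),(591.5,-213.2),(645,-240)]:
  for z in(30,66):
    u=(px(np.r_[X,z])-[180,196]+.5)*8; cv2.circle(a,tuple(int(k) for k in u),3,(0,0,255),-1)
cv2.imwrite("pics/s3.png",a)
E
```

```text
pod_a 0.62 839 210 236 260 298 c 224.2 277.9 [ 767.2 -172.4   48. ]
pod_a 0.4 98 210 218 233 245 c 213.7 239.1 [ 592.1 -211.7   48. ]
pod_reject 0.39 86 215 222 224 236 c 218.5 229.8 [ 546.4 -197.4   48. ]
pod_reject 0.16 857 210 236 260 298 c 224.1 278.1 [ 767.9 -172.6   48. ]
```

View pics/s3.png

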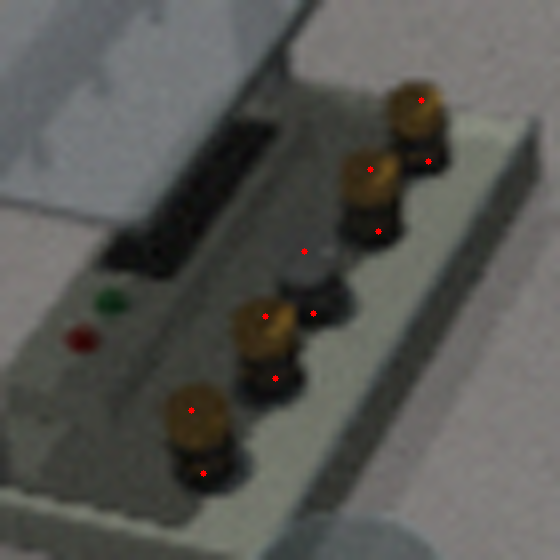

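The crop shows the white pod sitting close to the next gold one (about 47 mm apart). The far-end gold pod at (197,405) has more room beside it, so I'll take that one and use a wider opening.

```bash
sed -i 's/(592,-213.3)/(642,-239)/' h.py; python3 - <<'E'
from h import *
plan([podtcp(2,120),podtcp(2,40),podtcp(2,0)])
E
```

```text
-> [ 673. -174.  159.] 3 rows
1: {"dx":0.00,"dy":0.77,"dz":-0.02,"wx":-0.01,"wy":0.01,"wz":-0.01}
1: {"dx":0.00,"dy":0.77,"dz":-0.02,"wx":-0.01,"wy":0.01,"wz":-0.01}
1: {"dx":-0.00,"dy":0.77,"dz":-0.02,"wx":-0.01,"wy":0.01,"wz":-0.01}
-> [ 653. -215.   94.] 4 rows
1: {"dx":0.00,"dy":0.00,"dz":0.80,"wx":-0.00,"wy":-0.00,"wz":0.00}
1: {"dx":0.00,"dy":0.00,"dz":0.80,"wx":-0.00,"wy":-0.00,"wz":0.00}
1: {"dx":0.00,"dy":0.00,"dz":0.80,"wx":-0.00,"wy":-0.00,"wz":0.00}
1: {"dx":0.00,"dy":0.00,"dz":0.80,"wx":-0.00,"wy":-0.00,"wz":0.00}
-> [ 643. -236.   61.] 2 rows
1: {"dx":0.00,"dy":-0.00,"dz":0.80,"wx":-0.00,"wy":-0.00,"wz":0.00}
1: {"dx":0.00,"dy":-0.00,"dz":0.80,"wx":-0.00,"wy":-0.00,"wz":0.00}
```

Emit:
step_arm(increments=[{"dx": 0, "dy": 0.77, "dz": -0.02, "wx": -0.01, "wy": 0.01, "wz": -0.01}, {"dx": 0, "dy": 0.77, "dz": -0.02, "wx": -0.01, "wy": 0.01, "wz": -0.01}, {"dx": 0, "dy": 0.77, "dz": -0.02, "wx": -0.01, "wy": 0.01, "wz": -0.01}], fingers=44)

```text
time_s: 21.3
eef_pos: [674.1, -174.5, 159.4]
ee_rot: [0.159, 0.808, 0.508, -0.254]
force: [-0.4, 0.7, -0.2]
grip_width: 0.514
grip_force: 0.0
```

Emit:
step_arm(increments=[{"dx": 0, "dy": 0, "dz": 0.8, "wx": 0, "wy": 0, "wz": 0}, {"dx": 0, "dy": 0, "dz": 0.8, "wx": 0, "wy": 0, "wz": 0}, {"dx": 0, "dy": 0, "dz": 0.8, "wx": 0, "wy": 0, "wz": 0}, {"dx": 0, "dy": 0, "dz": 0.8, "wx": 0, "wy": 0, "wz": 0}])

```text
time_s: 21.7
eef_pos: [653.3, -215.8, 93.0]
ee_rot: [0.159, 0.808, 0.508, -0.254]
force: [-0.0, 0.1, 0.2]
grip_width: 0.514
grip_force: 0.0
```

```bash
python3 - <<'E'
from h import *
print(cur()[0],ctrl.sense()["joints"])
plan([podtcp(2,0)])
f=cap("side")
cv2.imwrite("pics/s4.png",cv2.resize(f["frame"][190:270,170:270],None,fx=6,fy=6,interpolation=cv2.INTER_CUBIC))
E
```

```text
[ 653.32803681 -215.82894594   92.95198359] [-0.29860322  0.93094794  1.01407731 -0.61902524  1.34975938  0.33718762]
-> [ 643. -236.   61.] 2 rows
1: {"dx":0.00,"dy":-0.00,"dz":0.78,"wx":-0.00,"wy":-0.01,"wz":0.00}
1: {"dx":0.00,"dy":-0.00,"dz":0.78,"wx":-0.00,"wy":-0.01,"wz":0.00}
```

View pics/s4.png

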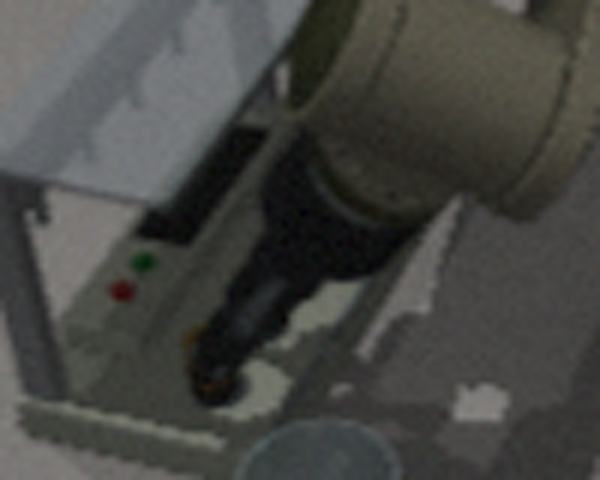

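The near finger overlies the end pod at (205,370) as expected, so I'll go in and grip.

Emit:
step_arm(increments=[{"dx": 0, "dy": 0, "dz": 0.78, "wx": 0, "wy": 0, "wz": 0}, {"dx": 0, "dy": 0, "dz": 0.78, "wx": 0, "wy": 0, "wz": 0}, {"dx": 0, "dy": 0, "dz": 0, "wx": 0, "wy": 0, "wz": 0}])

```text
time_s: 22.05
eef_pos: [642.6, -236.2, 59.8]
ee_rot: [0.158, 0.808, 0.508, -0.256]
force: [-0.1, 0.1, -0.1]
grip_width: 0.517
grip_force: 0.0
```

Emit:
step_arm(increments=[{"dx": 0, "dy": 0, "dz": 0, "wx": 0, "wy": 0, "wz": 0}, {"dx": 0, "dy": 0, "dz": 0, "wx": 0, "wy": 0, "wz": 0}, {"dx": 0, "dy": 0, "dz": 0, "wx": 0, "wy": 0, "wz": 0}], fingers=15)

```text
time_s: 22.35
eef_pos: [644.6, -235.5, 62.8]
ee_rot: [0.16, 0.808, 0.508, -0.254]
force: [0.2, 1.8, 3.0]
grip_width: 0.29
grip_force: 34.6
```

Emit:
step_arm(increments=[{"dx": 0, "dy": 0, "dz": -0.5, "wx": 0, "wy": 0, "wz": 0}, {"dx": 0, "dy": 0, "dz": -0.96, "wx": 0, "wy": 0, "wz": 0}, {"dx": 0, "dy": 0, "dz": -0.96, "wx": 0, "wy": 0, "wz": 0}, {"dx": 0, "dy": 0, "dz": -0.96, "wx": 0, "wy": 0, "wz": 0}, {"dx": 0, "dy": 0, "dz": -0.96, "wx": 0, "wy": 0, "wz": 0}])

```text
time_s: 22.85
eef_pos: [671.4, -178.8, 152.4]
ee_rot: [0.16, 0.808, 0.508, -0.254]
force: [0.9, 0.1, 0.2]
grip_width: 0.288
grip_force: 34.5
```

```bash
python3 - <<'E'
from h import *
p,R=cur();print(p)
t=case(-10,45,0)+4.5*CY
plan([((600,-110,155),R),((485,40,145),RC),(t+[0,0,140],RC),(t+[0,0,43],RC)])
E
```

```text
[ 671.36911796 -178.78216287  152.37305944]
-> [ 600. -110.  155.] 4 rows
1: {"dx":0.24,"dy":-0.94,"dz":-0.20,"wx":0.00,"wy":0.00,"wz":0.00}
1: {"dx":0.24,"dy":-0.94,"dz":-0.20,"wx":0.00,"wy":0.00,"wz":0.00}
1: {"dx":0.24,"dy":-0.94,"dz":-0.20,"wx":0.00,"wy":0.00,"wz":0.00}
1: {"dx":0.24,"dy":-0.94,"dz":-0.20,"wx":0.00,"wy":0.00,"wz":0.00}
-> [485.  40. 145.] 7 rows
1: {"dx":0.43,"dy":-0.96,"dz":-0.23,"wx":-0.20,"wy":-0.00,"wz":-0.29}
1: {"dx":0.46,"dy":-0.94,"dz":-0.25,"wx":-0.20,"wy":-0.00,"wz":-0.29}
1: {"dx":0.49,"dy":-0.92,"dz":-0.27,"wx":-0.20,"wy":-0.00,"wz":-0.29}
1: {"dx":0.52,"dy":-0.90,"dz":-0.29,"wx":-0.20,"wy":-0.00,"wz":-0.29}
1: {"dx":0.55,"dy":-0.88,"dz":-0.31,"wx":-0.20,"wy":-0.00,"wz":-0.29}
2: {"dx":0.57,"dy":-0.86,"dz":-0.33,"wx":-0.20,"wy":-0.00,"wz":-0.29}
2: {"dx":0.60,"dy":-0.83,"dz":-0.35,"wx":-0.20,"wy":-0.00,"wz":-0.29}
-> [507. 226. 140.] 7 rows
1: {"dx":0.89,"dy":-0.07,"dz":-0.59,"wx":-0.00,"wy":0.00,"wz":0.00}
1: {"dx":0.89,"dy":-0.07,"dz":-0.59,"wx":-0.00,"wy":0.00,"wz":0.00}
1: {"dx":0.89,"dy":-0.07,"dz":-0.59,"wx":-0.00,"wy":0.00,"wz":0.00}
1: {"dx":0.89,"dy":-0.07,"dz":-0.59,"wx":-0.00,"wy":0.00,"wz":0.00}
1: {"dx":0.89,"dy":-0.07,"dz":-0.59,"wx":-0.00,"wy":0.00,"wz":0.00}
2: {"dx":0.89,"dy":-0.07,"dz":-0.59,"wx":-0.00,"wy":0.00,"wz":0.00}
2: {"dx":0.89,"dy":-0.07,"dz":-0.59,"wx":-0.00,"wy":0.00,"wz":0.00}
-> [507. 226.  43.] 4 rows
1: {"dx":0.56,"dy":0.00,"dz":0.79,"wx":-0.00,"wy":0.00,"wz":0.00}
1: {"dx":0.56,"dy":-0.00,"dz":0.79,"wx":-0.00,"wy":0.00,"wz":0.00}
1: {"dx":0.56,"dy":-0.00,"dz":0.79,"wx":-0.00,"wy":0.00,"wz":0.00}
1: {"dx":0.56,"dy":-0.00,"dz":0.79,"wx":-0.00,"wy":0.00,"wz":0.00}
```

Emit:
step_arm(increments=[{"dx": 0.24, "dy": -0.94, "dz": -0.2, "wx": 0, "wy": 0, "wz": 0}, {"dx": 0.24, "dy": -0.94, "dz": -0.2, "wx": 0, "wy": 0, "wz": 0}, {"dx": 0.24, "dy": -0.94, "dz": -0.2, "wx": 0, "wy": 0, "wz": 0}, {"dx": 0.24, "dy": -0.94, "dz": -0.2, "wx": 0, "wy": 0, "wz": 0}])

```text
time_s: 23.25
eef_pos: [599.2, -109.9, 154.3]
ee_rot: [0.16, 0.808, 0.508, -0.254]
force: [-0.7, 0.3, -0.2]
grip_width: 0.288
grip_force: 34.5
```

Emit:
step_arm(increments=[{"dx": 0.43, "dy": -0.96, "dz": -0.23, "wx": -0.2, "wy": 0, "wz": -0.29}, {"dx": 0.46, "dy": -0.94, "dz": -0.25, "wx": -0.2, "wy": 0, "wz": -0.29}, {"dx": 0.49, "dy": -0.92, "dz": -0.27, "wx": -0.2, "wy": 0, "wz": -0.29}, {"dx": 0.52, "dy": -0.9, "dz": -0.29, "wx": -0.2, "wy": 0, "wz": -0.29}, {"dx": 0.55, "dy": -0.88, "dz": -0.31, "wx": -0.2, "wy": 0, "wz": -0.29}])

```text
time_s: 23.75
eef_pos: [517.6, -2.8, 146.9]
ee_rot: [0.182, 0.757, 0.581, -0.238]
force: [0.8, -0.4, -0.7]
grip_width: 0.291
grip_force: 34.5
```

Emit:
step_arm(increments=[{"dx": 0.57, "dy": -0.86, "dz": -0.33, "wx": -0.2, "wy": 0, "wz": -0.29}, {"dx": 0.6, "dy": -0.83, "dz": -0.35, "wx": -0.2, "wy": 0, "wz": -0.29}, {"dx": 0.89, "dy": -0.07, "dz": -0.59, "wx": 0, "wy": 0, "wz": 0}, {"dx": 0.89, "dy": -0.07, "dz": -0.59, "wx": 0, "wy": 0, "wz": 0}])

```text
time_s: 24.15
eef_pos: [491.9, 93.5, 143.2]
ee_rot: [0.19, 0.735, 0.608, -0.231]
force: [0.6, -0.6, -0.3]
grip_width: 0.288
grip_force: 34.6
```

Emit:
step_arm(increments=[{"dx": 0.89, "dy": -0.07, "dz": -0.59, "wx": 0, "wy": 0, "wz": 0}, {"dx": 0.89, "dy": -0.07, "dz": -0.59, "wx": 0, "wy": 0, "wz": 0}, {"dx": 0.89, "dy": -0.07, "dz": -0.59, "wx": 0, "wy": 0, "wz": 0}, {"dx": 0.89, "dy": -0.07, "dz": -0.59, "wx": 0, "wy": 0, "wz": 0}, {"dx": 0.89, "dy": -0.07, "dz": -0.59, "wx": 0, "wy": 0, "wz": 0}])

```text
time_s: 24.65
eef_pos: [508.7, 226.4, 139.8]
ee_rot: [0.19, 0.735, 0.608, -0.232]
force: [0.6, 0.1, 0.3]
grip_width: 0.292
grip_force: 34.6
```

Emit:
step_arm(increments=[{"dx": 0.56, "dy": 0, "dz": 0.79, "wx": 0, "wy": 0, "wz": 0}, {"dx": 0.56, "dy": 0, "dz": 0.79, "wx": 0, "wy": 0, "wz": 0}, {"dx": 0.56, "dy": 0, "dz": 0.79, "wx": 0, "wy": 0, "wz": 0}, {"dx": 0.44, "dy": 0, "dz": 0.62, "wx": 0, "wy": 0, "wz": 0}, {"dx": 0, "dy": 0, "dz": 0, "wx": 0, "wy": 0, "wz": 0}])

```text
time_s: 25.15
eef_pos: [507.7, 225.3, 45.5]
ee_rot: [0.189, 0.735, 0.608, -0.234]
force: [0.2, -0.1, 0.2]
grip_width: 0.296
grip_force: 34.6
```

Emit:
step_arm(increments=[{"dx": 0, "dy": 0, "dz": 0, "wx": 0, "wy": 0, "wz": 0}])

```text
time_s: 25.25
eef_pos: [509.0, 225.6, 48.0]
ee_rot: [0.19, 0.736, 0.608, -0.232]
force: [0.5, 0.4, 0.3]
grip_width: 0.298
grip_force: 34.6
```

Emit:
step_arm(increments=[{"dx": 0.18, "dy": 0, "dz": 0.26, "wx": 0, "wy": 0, "wz": 0}, {"dx": 0, "dy": 0, "dz": 0, "wx": 0, "wy": 0, "wz": 0}, {"dx": 0.03, "dy": 0, "dz": 0.04, "wx": 0, "wy": 0, "wz": 0}, {"dx": 0, "dy": 0, "dz": 0, "wx": 0, "wy": 0, "wz": 0}])

```text
time_s: 25.65
eef_pos: [508.7, 225.3, 38.2]
ee_rot: [0.19, 0.736, 0.607, -0.232]
force: [0.1, 0.2, -0.4]
grip_width: 0.293
grip_force: 34.6
```

Emit:
step_arm(increments=[{"dx": 0.02, "dy": 0, "dz": 0.02, "wx": 0, "wy": 0, "wz": 0}, {"dx": 0, "dy": 0, "dz": 0, "wx": 0, "wy": 0, "wz": 0}])

```text
time_s: 25.85
eef_pos: [508.8, 225.4, 37.8]
ee_rot: [0.19, 0.736, 0.607, -0.232]
force: [-0.3, -0.3, 2.6]
grip_width: 0.29
grip_force: 34.8
```

Emit:
step_arm(increments=[{"dx": 0, "dy": 0, "dz": 0, "wx": 0, "wy": 0, "wz": 0}, {"dx": 0, "dy": 0, "dz": 0, "wx": 0, "wy": 0, "wz": 0}, {"dx": 0, "dy": 0, "dz": -0.3, "wx": 0, "wy": 0, "wz": 0}, {"dx": 0, "dy": 0, "dz": -0.9, "wx": 0, "wy": 0, "wz": 0}, {"dx": 0, "dy": 0, "dz": -0.95, "wx": 0, "wy": 0, "wz": 0}], fingers=40)

```text
time_s: 26.35
eef_pos: [514.5, 256.0, 82.1]
ee_rot: [0.19, 0.736, 0.607, -0.233]
force: [1.6, 0.2, 1.8]
grip_width: 0.465
grip_force: 0.0
```

Emit:
step_arm(increments=[{"dx": 0, "dy": 0, "dz": -0.95, "wx": 0, "wy": 0, "wz": 0}, {"dx": 0, "dy": 0, "dz": -0.95, "wx": 0, "wy": 0, "wz": 0}, {"dx": 0, "dy": 0, "dz": -0.6, "wx": 0, "wy": 0, "wz": 0}])

```text
time_s: 26.65
eef_pos: [521.8, 292.0, 134.6]
ee_rot: [0.19, 0.736, 0.608, -0.231]
force: [0.7, -0.5, 0.5]
grip_width: 0.468
grip_force: 0.0
```

```bash
cat >> h.py <<'E'
RD=tilt(CY,0)
E
python3 - <<'E'
from h import *
p,R=cur();print(p)
plan([(case(0,60,280),RD),(case(130,-45,280),RD),(case(130,-45,200),RD)])
E
```

```text
[521.82106203 291.97316136 134.61282514]
-> [519. 234. 280.] 6 rows
1: {"dx":-0.87,"dy":0.05,"dz":-0.58,"wx":-0.00,"wy":0.97,"wz":-0.00}
1: {"dx":-0.81,"dy":0.05,"dz":-0.66,"wx":-0.00,"wy":0.97,"wz":-0.00}
1: {"dx":-0.73,"dy":0.05,"dz":-0.74,"wx":-0.00,"wy":0.97,"wz":-0.00}
1: {"dx":-0.66,"dy":0.05,"dz":-0.81,"wx":-0.00,"wy":0.97,"wz":-0.00}
1: {"dx":-0.57,"dy":0.05,"dz":-0.87,"wx":-0.00,"wy":0.97,"wz":-0.00}
2: {"dx":-0.48,"dy":0.05,"dz":-0.93,"wx":-0.00,"wy":0.97,"wz":-0.00}
-> [627. 107. 280.] 6 rows
1: {"dx":-0.70,"dy":0.87,"dz":0.00,"wx":0.00,"wy":0.00,"wz":0.00}
1: {"dx":-0.70,"dy":0.87,"dz":0.00,"wx":0.00,"wy":0.00,"wz":0.00}
1: {"dx":-0.70,"dy":0.87,"dz":0.00,"wx":0.00,"wy":0.00,"wz":0.00}
1: {"dx":-0.70,"dy":0.87,"dz":0.00,"wx":0.00,"wy":0.00,"wz":0.00}
1: {"dx":-0.70,"dy":0.87,"dz":0.00,"wx":0.00,"wy":0.00,"wz":0.00}
2: {"dx":-0.70,"dy":0.87,"dz":0.00,"wx":0.00,"wy":0.00,"wz":0.00}
-> [627. 107. 200.] 4 rows
1: {"dx":0.00,"dy":0.00,"dz":0.80,"wx":0.00,"wy":0.00,"wz":0.00}
1: {"dx":0.00,"dy":0.00,"dz":0.80,"wx":0.00,"wy":0.00,"wz":0.00}
1: {"dx":0.00,"dy":0.00,"dz":0.80,"wx":0.00,"wy":0.00,"wz":0.00}
1: {"dx":0.00,"dy":0.00,"dz":0.80,"wx":0.00,"wy":0.00,"wz":0.00}
```

Emit:
step_arm(increments=[{"dx": -0.87, "dy": 0.05, "dz": -0.58, "wx": 0, "wy": 0.97, "wz": 0}, {"dx": -0.81, "dy": 0.05, "dz": -0.66, "wx": 0, "wy": 0.97, "wz": 0}, {"dx": -0.73, "dy": 0.05, "dz": -0.74, "wx": 0, "wy": 0.97, "wz": 0}, {"dx": -0.66, "dy": 0.05, "dz": -0.81, "wx": 0, "wy": 0.97, "wz": 0}, {"dx": -0.57, "dy": 0.05, "dz": -0.87, "wx": 0, "wy": 0.97, "wz": 0}], fingers=0)

```text
time_s: 27.15
eef_pos: [518.7, 242.4, 255.8]
ee_rot: [0.03, 0.77, 0.636, -0.038]
force: [1.2, -0.1, 1.1]
grip_width: 0.001
grip_force: 0.0
```

Emit:
step_arm(increments=[{"dx": -0.48, "dy": 0.05, "dz": -0.93, "wx": 0, "wy": 0.97, "wz": 0}, {"dx": -0.7, "dy": 0.87, "dz": 0, "wx": 0, "wy": 0, "wz": 0}, {"dx": -0.7, "dy": 0.87, "dz": 0, "wx": 0, "wy": 0, "wz": 0}, {"dx": -0.7, "dy": 0.87, "dz": 0, "wx": 0, "wy": 0, "wz": 0}])

```text
time_s: 27.55
eef_pos: [572.9, 168.1, 278.9]
ee_rot: [-0.001, 0.771, 0.637, -0.0]
force: [0.2, 0.1, 0.8]
grip_width: 0.003
grip_force: 0.0
```

Emit:
step_arm(increments=[{"dx": -0.7, "dy": 0.87, "dz": 0, "wx": 0, "wy": 0, "wz": 0}, {"dx": -0.7, "dy": 0.87, "dz": 0, "wx": 0, "wy": 0, "wz": 0}, {"dx": -0.7, "dy": 0.87, "dz": 0, "wx": 0, "wy": 0, "wz": 0}, {"dx": 0, "dy": 0, "dz": 0, "wx": 0, "wy": 0, "wz": 0}])

```text
time_s: 27.95
eef_pos: [627.8, 102.5, 277.5]
ee_rot: [-0.001, 0.772, 0.635, -0.001]
force: [-0.2, -0.5, -0.9]
grip_width: -0.004
grip_force: 0.0
```

```bash
python3 - <<'E'
from h import *
p,R=cur();print(p)
fs=cap("side"); 
for l in("lid_edge","latch_grip"): print(l,[(round(d["p"],2),w(fs,d["point"]).round(1)) for d in eyes.landmark_of("side",l)[:2]])
ft=cap("top"); print([(round(d["p"],2),w(ft,d["point"]).round(1)) for d in eyes.landmark_of("top","pod_a")[:5]])
a=cv2.resize(ft["frame"][185:285,180:300],None,fx=4,fy=4,interpolation=cv2.INTER_CUBIC)
b=cv2.resize(fs["frame"][180:280,190:270],None,fx=4,fy=4,interpolation=cv2.INTER_CUBIC)
cv2.imwrite("pics/c5.png",np.hstack([a,b]))
plan([(case(130,-45,200),RD)])
E
```

```text
[627.82303119 102.54247384 277.54709851]
lid_edge [(0.97, array([629.3, 158.4, 191.6]))]
latch_grip [(0.74, array([639.9, 156.3, 149.8])), (0.67, array([583.9, 167.7,  51.8]))]
[(0.34, array([630.1, 154.8, 191.9]))]
-> [627. 107. 200.] 4 rows
1: {"dx":0.01,"dy":0.01,"dz":0.78,"wx":-0.01,"wy":-0.00,"wz":-0.01}
1: {"dx":0.01,"dy":0.01,"dz":0.78,"wx":-0.01,"wy":-0.00,"wz":-0.01}
1: {"dx":0.01,"dy":0.01,"dz":0.78,"wx":-0.01,"wy":-0.00,"wz":-0.01}
1: {"dx":0.01,"dy":0.01,"dz":0.78,"wx":-0.01,"wy":-0.00,"wz":-0.01}
```

View pics/c5.png

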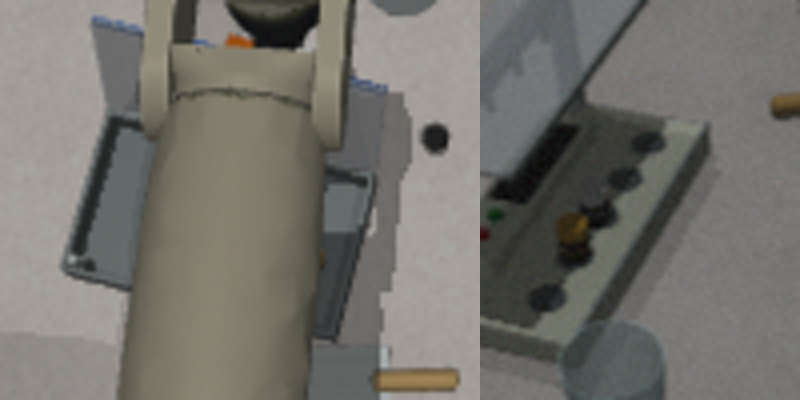

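```bash
python3 - <<'E'
from h import *
f=cap("side")
hsv=cv2.cvtColor(f["frame"],cv2.COLOR_BGR2HSV)
m=cv2.inRange(hsv,(12,90,60),(32,255,255)); n,_,st,ce=cv2.connectedComponentsWithStats(m)
R=np.array(f["R"]);t=np.array(f["t"]);C=-R.T@t
for s,c in zip(st[1:],ce[1:]):
    if s[4]>5 and 180<c[0]<380 and 150<c[1]<270:
        d=R.T@np.array([(c[0]-f["cx"])/f["fx"],(c[1]-f["cy"])/f["fy"],1]); print(s[4],c.round(),(C+d*(37-C[2])/d[2]).round())
print([case(-10,y,41).round() for y in(-75,-15,45)])
r=135
way=[(case(165,-45,280),RD),(case(165,-45,205),RD)]
for ph in(1.85,1.6,1.35,1.1,.85,.6,.4,.25,.14):
    way.append((case(75-r*np.cos(ph)+6*np.sin(ph)+14.5,-45,50+r*np.sin(ph)+6*np.cos(ph)+25),RD))
plan(way)
E
```

```text
69 [272. 205.] [412.  -4.  37.]
9 [322. 217.] [502. 173.  37.]
13 [215. 236.] [ 565. -211.   37.]
54 [342. 265.] [740. 195.  37.]
[array([484., 103.,  41.]), array([495., 162.,  41.]), array([507., 221.,  41.])]
-> [662. 100. 280.] 2 rows
1: {"dx":0.02,"dy":0.72,"dz":-0.04,"wx":-0.01,"wy":-0.00,"wz":-0.01}
1: {"dx":0.02,"dy":0.72,"dz":-0.03,"wx":-0.01,"wy":-0.00,"wz":-0.01}
-> [662. 100. 205.] 3 rows
1: {"dx":0.00,"dy":0.00,"dz":1.00,"wx":0.00,"wy":0.00,"wz":0.00}
1: {"dx":0.00,"dy":0.00,"dz":1.00,"wx":0.00,"wy":0.00,"wz":0.00}
1: {"dx":0.00,"dy":0.00,"dz":1.00,"wx":0.00,"wy":0.00,"wz":0.00}
-> [630. 106. 203.] 2 rows
1: {"dx":-0.00,"dy":-0.65,"dz":0.04,"wx":0.00,"wy":0.00,"wz":0.00}
1: {"dx":-0.00,"dy":-0.65,"dz":0.04,"wx":0.00,"wy":0.00,"wz":0.00}
-> [597. 112. 210.] 2 rows
1: {"dx":0.00,"dy":-0.66,"dz":-0.13,"wx":0.00,"wy":0.00,"wz":0.00}
1: {"dx":0.00,"dy":-0.66,"dz":-0.13,"wx":0.00,"wy":0.00,"wz":0.00}
-> [564. 119. 208.] 2 rows
1: {"dx":0.00,"dy":-0.67,"dz":0.03,"wx":0.00,"wy":0.00,"wz":0.00}
1: {"dx":0.00,"dy":-0.67,"dz":0.03,"wx":0.00,"wy":0.00,"wz":0.00}
-> [533. 125. 198.] 2 rows
1: {"dx":-0.00,"dy":-0.64,"dz":0.20,"wx":0.00,"wy":0.00,"wz":0.00}
1: {"dx":-0.00,"dy":-0.64,"dz":0.20,"wx":0.00,"wy":0.00,"wz":0.00}
-> [504. 130. 180.] 2 rows
1: {"dx":-0.00,"dy":-0.57,"dz":0.35,"wx":0.00,"wy":0.00,"wz":0.00}
1: {"dx":-0.00,"dy":-0.57,"dz":0.35,"wx":0.00,"wy":0.00,"wz":0.00}
-> [481. 134. 156.] 1 rows
1: {"dx":0.00,"dy":-0.94,"dz":0.97,"wx":0.00,"wy":0.00,"wz":0.00}
-> [468. 137. 133.] 1 rows
1: {"dx":-0.00,"dy":-0.56,"dz":0.92,"wx":0.00,"wy":0.00,"wz":0.00}
-> [460. 138. 114.] 1 rows
1: {"dx":0.00,"dy":-0.29,"dz":0.76,"wx":0.00,"wy":0.00,"wz":0.00}
-> [457. 139. 100.] 1 rows
1: {"dx":-0.00,"dy":-0.14,"dz":0.58,"wx":0.00,"wy":0.00,"wz":0.00}
```

```bash
python3 - <<'E'
from h import *
f=cap("side")
a=cv2.resize(f["frame"][170:250,270:380],None,fx=7,fy=7,interpolation=cv2.INTER_CUBIC)
cv2.imwrite("pics/s6.png",cv2.convertScaleAbs(a,alpha=1.6,beta=10))
E
```

```text
(no output)
```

View pics/s6.png

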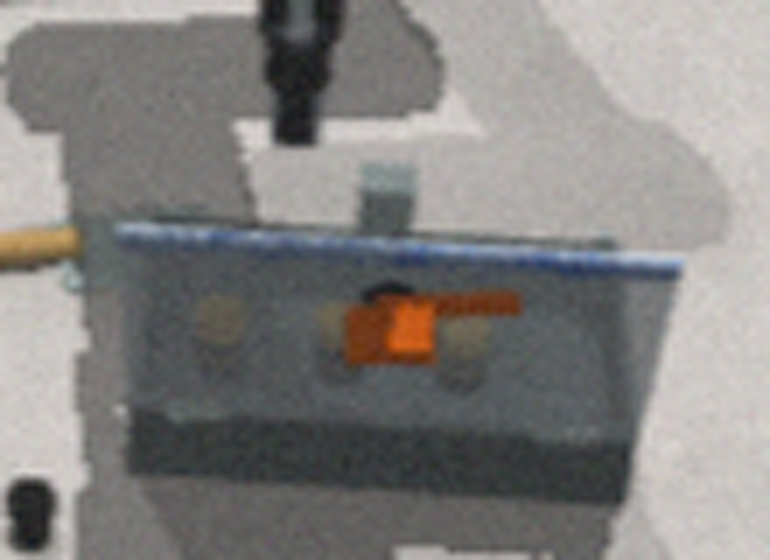

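Emit:
step_arm(increments=[{"dx": 0.02, "dy": 0.72, "dz": -0.04, "wx": 0, "wy": 0, "wz": 0}, {"dx": 0.02, "dy": 0.72, "dz": -0.03, "wx": 0, "wy": 0, "wz": 0}])

```text
time_s: 28.5
eef_pos: [662.1, 99.7, 280.3]
ee_rot: [-0.001, 0.771, 0.637, -0.001]
force: [-1.1, 0.3, -0.6]
grip_width: 0.002
grip_force: 0.0
```

Through the clear lid, all three pods stand upright in the case, at (220,330), (335,335) and (465,350). The latch is at (390,330) with its tongue still free. I'll swing the lid shut now.

Emit:
step_arm(increments=[{"dx": 0, "dy": 0, "dz": 1, "wx": 0, "wy": 0, "wz": 0}, {"dx": 0, "dy": 0, "dz": 1, "wx": 0, "wy": 0, "wz": 0}, {"dx": 0, "dy": 0, "dz": 1, "wx": 0, "wy": 0, "wz": 0}, {"dx": 0, "dy": 0, "dz": 0, "wx": 0, "wy": 0, "wz": 0}])

```text
time_s: 28.9
eef_pos: [660.4, 99.6, 201.2]
ee_rot: [-0.003, 0.771, 0.637, -0.003]
force: [-0.9, -0.6, 0.4]
grip_width: 0.0
grip_force: 0.0
```

Emit:
step_arm(increments=[{"dx": 0, "dy": -0.65, "dz": 0.04, "wx": 0, "wy": 0, "wz": 0}, {"dx": 0, "dy": -0.65, "dz": 0.04, "wx": 0, "wy": 0, "wz": 0}, {"dx": 0, "dy": -0.66, "dz": -0.13, "wx": 0, "wy": 0, "wz": 0}, {"dx": 0, "dy": -0.66, "dz": -0.13, "wx": 0, "wy": 0, "wz": 0}])

```text
time_s: 29.3
eef_pos: [597.4, 111.9, 211.1]
ee_rot: [-0.0, 0.771, 0.637, 0.0]
force: [1.4, 0.8, -0.1]
grip_width: 0.002
grip_force: 0.6
```

Emit:
step_arm(increments=[{"dx": 0, "dy": -0.67, "dz": 0.03, "wx": 0, "wy": 0, "wz": 0}, {"dx": 0, "dy": -0.67, "dz": 0.03, "wx": 0, "wy": 0, "wz": 0}, {"dx": 0, "dy": -0.64, "dz": 0.2, "wx": 0, "wy": 0, "wz": 0}, {"dx": 0, "dy": -0.64, "dz": 0.2, "wx": 0, "wy": 0, "wz": 0}])

```text
time_s: 29.7
eef_pos: [533.3, 124.4, 199.8]
ee_rot: [0.0, 0.771, 0.637, 0.001]
force: [1.7, 0.7, 0.7]
grip_width: -0.003
grip_force: 0.4
```

```bash
python3 - <<'E'
from h import *
print(cur()[0])
f=cap("side")
print([(round(d["p"],2),w(f,d["point"]).round(1)) for d in eyes.landmark_of("side","lid_edge")[:2]])
r=135
way=[]
for ph in(.85,.6,.4,.25,.14):
    way.append((case(75-r*np.cos(ph)+6*np.sin(ph)+14.5,-45,50+r*np.sin(ph)+6*np.cos(ph)+25),RD))
plan(way)
E
```

```text
[533.25255651 124.38636298 199.83486589]
[(0.66, array([528.4, 176. , 186.2]))]
-> [504. 130. 180.] 2 rows
1: {"dx":-0.00,"dy":-0.57,"dz":0.38,"wx":-0.01,"wy":-0.00,"wz":-0.01}
1: {"dx":-0.00,"dy":-0.57,"dz":0.38,"wx":-0.01,"wy":-0.00,"wz":-0.01}
-> [481. 134. 156.] 1 rows
1: {"dx":0.00,"dy":-0.94,"dz":0.97,"wx":0.00,"wy":0.00,"wz":0.00}
-> [468. 137. 133.] 1 rows
1: {"dx":-0.00,"dy":-0.56,"dz":0.92,"wx":0.00,"wy":0.00,"wz":0.00}
-> [460. 138. 114.] 1 rows
1: {"dx":0.00,"dy":-0.29,"dz":0.76,"wx":0.00,"wy":0.00,"wz":0.00}
-> [457. 139. 100.] 1 rows
1: {"dx":-0.00,"dy":-0.14,"dz":0.58,"wx":0.00,"wy":0.00,"wz":0.00}
```

Emit:
step_arm(increments=[{"dx": 0, "dy": -0.57, "dz": 0.38, "wx": 0, "wy": 0, "wz": 0}, {"dx": 0, "dy": -0.57, "dz": 0.38, "wx": 0, "wy": 0, "wz": 0}, {"dx": 0, "dy": -0.94, "dz": 0.97, "wx": 0, "wy": 0, "wz": 0}, {"dx": 0, "dy": -0.56, "dz": 0.92, "wx": 0, "wy": 0, "wz": 0}])

```text
time_s: 30.2
eef_pos: [468.5, 136.8, 132.6]
ee_rot: [-0.0, 0.771, 0.637, 0.0]
force: [1.4, 0.6, -0.3]
grip_width: 0.002
grip_force: 0.2
```

Emit:
step_arm(increments=[{"dx": 0, "dy": -0.29, "dz": 0.76, "wx": 0, "wy": 0, "wz": 0}, {"dx": 0, "dy": -0.14, "dz": 0.58, "wx": 0, "wy": 0, "wz": 0}, {"dx": 0, "dy": 0, "dz": 0, "wx": 0, "wy": 0, "wz": 0}])

```text
time_s: 30.5
eef_pos: [457.7, 138.6, 97.9]
ee_rot: [-0.001, 0.771, 0.637, -0.001]
force: [0.3, 0.5, 0.4]
grip_width: -0.001
grip_force: 0.0
```

Emit:
step_arm(increments=[{"dx": 0, "dy": 0, "dz": -1, "wx": 0, "wy": 0, "wz": 0}, {"dx": 0, "dy": 0, "dz": -1, "wx": 0, "wy": 0, "wz": 0}, {"dx": 0, "dy": 0, "dz": -0.8, "wx": 0, "wy": 0, "wz": 0}, {"dx": 0, "dy": 0, "dz": 0, "wx": 0, "wy": 0, "wz": 0}], fingers=34)

```text
time_s: 30.9
eef_pos: [460.1, 138.6, 172.2]
ee_rot: [0.001, 0.771, 0.637, 0.002]
force: [0.1, -0.6, 0.4]
grip_width: 0.401
grip_force: 0.0
```

```bash
python3 - <<'E'
from h import *
print(cur()[0])
for c in("side","top"):
  f=cap(c); R=np.array(f["R"]);t=np.array(f["t"]);C=-R.T@t
  for l in("lid_edge","latch_grip"): print(c,l,[(round(d["p"],2),w(f,d["point"]).round(1)) for d in eyes.landmark_of(c,l)[:2]])
  d=eyes.cut_out(c,"latch")[:1]
  for k in d:
    ys,xs=np.nonzero(k["mask"]); print(round(k["p"],2),len(xs),xs.min(),xs.max(),ys.min(),ys.max())
  hsv=cv2.cvtColor(f["frame"],cv2.COLOR_BGR2HSV); m=cv2.inRange(hsv,(3,170,90),(14,255,255)); m[:, :180]=0; m[:,400:]=0; m[:150]=0;m[280:]=0
  n,_,st,ce=cv2.connectedComponentsWithStats(m)
  for s,cc in zip(st[1:],ce[1:]):
    if s[4]>8:
      dd=R.T@np.array([(cc[0]-f["cx"])/f["fx"],(cc[1]-f["cy"])/f["fy"],1]); print("orange",s,(C+dd*(90-C[2])/dd[2]).round(1))
  cv2.imwrite(f"pics/latch_{c}.png",f["frame"])
print("nominal axis",case(-35,0,0))
E
```

```text
[460.11087767 138.61201867 172.15906017]
side lid_edge [(0.59, array([437.3, 192.7,  70.8])), (0.36, array([ 593.1, -214.2,   33.1]))]
side latch_grip [(0.56, array([477.2, 185.9,  88.1]))]
orange [331 204  10   2  15] [499.7 216.4  90. ]
top lid_edge [(0.78, array([435.3, 193.5,  69.9]))]
top latch_grip []
nominal axis [473.595 181.51    0.   ]
```

```bash
cat >> h.py <<'E'
def yaw(a): return Ro.from_rotvec([0,0,a]).as_matrix()@RD
E
python3 - <<'E'
from h import *
print(ctrl.sense()["joints"])
plan([(case(-32,4.2,135),yaw(.17)),(case(-32,4.2,97),yaw(.17))])
E
```

```text
[4.78931268e-02 3.06278509e-01 1.75508760e+00 7.74241479e-04
 1.08382443e+00 2.38416135e-01]
-> [477. 185. 135.] 2 rows
1: {"dx":0.99,"dy":0.21,"dz":0.66,"wx":-0.02,"wy":-0.00,"wz":-0.83}
1: {"dx":0.97,"dy":0.30,"dz":0.66,"wx":-0.02,"wy":-0.00,"wz":-0.83}
-> [477. 185.  97.] 2 rows
1: {"dx":0.00,"dy":0.00,"dz":0.76,"wx":0.00,"wy":0.00,"wz":-0.00}
1: {"dx":0.00,"dy":0.00,"dz":0.76,"wx":0.00,"wy":0.00,"wz":-0.00}
```

Emit:
step_arm(increments=[{"dx": 0.99, "dy": 0.21, "dz": 0.5, "wx": 0, "wy": 0, "wz": -0.83}, {"dx": 0.97, "dy": 0.3, "dz": 0.6, "wx": 0, "wy": 0, "wz": -0.83}, {"dx": 0, "dy": 0, "dz": 0, "wx": 0, "wy": 0, "wz": 0}, {"dx": 0, "dy": 0, "dz": 0, "wx": 0, "wy": 0, "wz": 0}])

```text
time_s: 31.7
eef_pos: [477.3, 185.3, 140.4]
ee_rot: [-0.001, 0.713, 0.701, -0.001]
force: [-0.2, 0.7, -0.3]
grip_width: 0.395
grip_force: 0.0
```

```bash
python3 - <<'E'
from h import *
print(cur()[0])
f=cap("side"); print([(round(d["p"],2),w(f,d["point"]).round(1)) for l in("latch_grip","lid_edge") for d in eyes.landmark_of("side",l)[:2]])
plan([(case(-32,4.2,96),yaw(.17))])
a=cv2.resize(f["frame"][165:235,285:375],None,fx=8,fy=8,interpolation=cv2.INTER_CUBIC)
cv2.imwrite("pics/s7.png",a)
E
```

```text
[477.26900222 185.26190565 140.36708429]
[(0.67, array([468. , 306.4,  48.7])), (0.45, array([427.9, 195.5,  67.3])), (0.64, array([433.8, 189.6,  68. ])), (0.34, array([478.5, 184.9,  88. ]))]
-> [477. 185.  96.] 2 rows
1: {"dx":0.01,"dy":-0.00,"dz":0.91,"wx":-0.01,"wy":-0.00,"wz":-0.01}
1: {"dx":0.01,"dy":-0.01,"dz":0.91,"wx":-0.01,"wy":-0.00,"wz":-0.01}
```

View pics/s7.png

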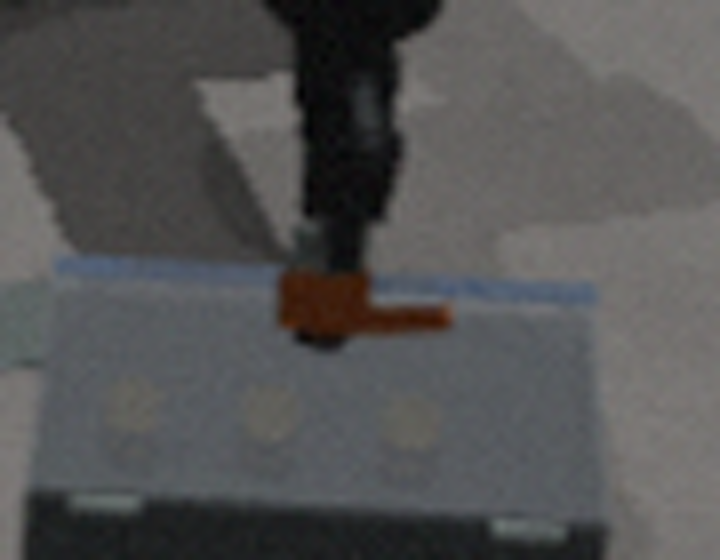

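```bash
python3 - <<'E'
from h import *
f=cap("side");R=np.array(f["R"]);t=np.array(f["t"])
def px(X):
    c=R@np.array(X)+t; return (np.array([f["fx"]*c[0]/c[2]+f["cx"],f["fy"]*c[1]/c[2]+f["cy"]])-[285,165]+.5)*8
p,_=cur()
for n,X in dict(tip=p-[0,0,25],fbase=p-[0,0,0],bar=case(-32,4.2,99),foot=case(-34,4.2,67),barR=case(-32,24.2,95),barL=case(-32,-15.8,95),lidL=case(75,-125+4.2,56),lidR=case(75,129.2,56)).items(): print(n,px(X).round())
E
```

```text
tip [328. 246.]
fbase [331. 200.]
bar [326. 277.]
foot [322. 330.]
barR [371. 286.]
barL [281. 281.]
lidL [ 27. 491.]
lidR [614. 524.]
```

My model's bar edges (281–371) match the picture (280–370). The latch is unturned, and the pods are standing under the lid at (130,410), (270,415) and (410,420). I'll descend and grip the bar.

Emit:
step_arm(increments=[{"dx": 0, "dy": 0, "dz": 0.9, "wx": 0, "wy": 0, "wz": 0}, {"dx": 0, "dy": 0, "dz": 0.9, "wx": 0, "wy": 0, "wz": 0}, {"dx": 0, "dy": 0, "dz": 0, "wx": 0, "wy": 0, "wz": 0}, {"dx": 0, "dy": 0, "dz": 0, "wx": 0, "wy": 0, "wz": 0}])

```text
time_s: 32.3
eef_pos: [477.7, 185.0, 96.5]
ee_rot: [-0.001, 0.713, 0.701, -0.001]
force: [0.1, 1.7, 0.2]
grip_width: 0.401
grip_force: 0.0
```

Emit:
step_arm(increments=[{"dx": 0, "dy": 0, "dz": 0, "wx": 0, "wy": 0, "wz": 0}, {"dx": 0, "dy": 0, "dz": 0, "wx": 0, "wy": 0, "wz": 0}, {"dx": 0, "dy": 0, "dz": 0, "wx": 0, "wy": 0, "wz": 0}, {"dx": 0, "dy": 0, "dz": 0, "wx": 0, "wy": 0, "wz": 0}], fingers=4, squeeze=50)

```text
time_s: 32.7
eef_pos: [476.6, 185.3, 95.7]
ee_rot: [-0.002, 0.713, 0.701, -0.002]
force: [-4.5, 0.7, -0.8]
grip_width: 0.142
grip_force: 48.3
```

Emit:
step_arm(increments=[{"dx": 0, "dy": -0.06, "dz": 0.25, "wx": 0, "wy": 0, "wz": 0}, {"dx": 0, "dy": -0.04, "dz": 0.2, "wx": 0, "wy": 0, "wz": 0}, {"dx": 0, "dy": 0, "dz": 0, "wx": 0, "wy": 0, "wz": 0}])

```text
time_s: 33.0
eef_pos: [474.5, 185.5, 85.9]
ee_rot: [-0.001, 0.713, 0.701, -0.001]
force: [-12.2, -0.5, 14.0]
grip_width: 0.132
grip_force: 50.2
```

Emit:
step_arm(increments=[{"dx": 0, "dy": 0, "dz": 0.08, "wx": 0, "wy": 0, "wz": 0}, {"dx": 0, "dy": 0, "dz": 0, "wx": 0, "wy": 0, "wz": 0}])

```text
time_s: 33.2
eef_pos: [474.6, 185.5, 85.6]
ee_rot: [-0.001, 0.713, 0.701, -0.001]
force: [-19.7, -2.9, 34.5]
grip_width: 0.133
grip_force: 53.2
```

Emit:
step_arm(increments=[{"dx": 0, "dy": -0.05, "dz": -0.03, "wx": 0, "wy": 0, "wz": 0}, {"dx": 0, "dy": 0, "dz": 0, "wx": 0, "wy": 0, "wz": 0}])

```text
time_s: 33.4
eef_pos: [474.3, 185.5, 85.7]
ee_rot: [0.0, 0.713, 0.701, 0.0]
force: [-11.1, -0.4, 22.9]
grip_width: 0.132
grip_force: 51.2
```

Emit:
step_arm(increments=[{"dx": 0, "dy": -0.02, "dz": 0, "wx": 0, "wy": 0, "wz": -0.5}, {"dx": 0, "dy": 0, "dz": 0, "wx": 0, "wy": 0, "wz": -0.6}, {"dx": 0, "dy": 0, "dz": 0, "wx": 0, "wy": 0, "wz": -0.7}, {"dx": 0, "dy": 0, "dz": 0, "wx": 0, "wy": 0, "wz": -0.7}])

```text
time_s: 33.8
eef_pos: [474.1, 185.5, 85.8]
ee_rot: [0.0, 0.614, 0.789, 0.001]
force: [-10.5, -1.6, 22.9]
grip_width: 0.132
grip_force: 51.2
```

Emit:
step_arm(increments=[{"dx": 0, "dy": 0, "dz": 0, "wx": 0, "wy": 0, "wz": -0.8}, {"dx": 0, "dy": 0, "dz": 0, "wx": 0, "wy": 0, "wz": -0.8}, {"dx": 0, "dy": 0, "dz": 0, "wx": 0, "wy": 0, "wz": -0.8}, {"dx": 0, "dy": 0, "dz": 0, "wx": 0, "wy": 0, "wz": -0.8}, {"dx": 0, "dy": 0, "dz": 0, "wx": 0, "wy": 0, "wz": -0.8}])

```text
time_s: 34.3
eef_pos: [473.8, 185.4, 85.7]
ee_rot: [-0.0, 0.436, 0.9, 0.0]
force: [-12.9, -3.0, 23.8]
grip_width: 0.132
grip_force: 51.5
```

Emit:
step_arm(increments=[{"dx": 0, "dy": 0, "dz": 0, "wx": 0, "wy": 0, "wz": -0.8}, {"dx": 0, "dy": 0, "dz": 0, "wx": 0, "wy": 0, "wz": -0.8}, {"dx": 0, "dy": 0, "dz": 0, "wx": 0, "wy": 0, "wz": -0.8}, {"dx": 0, "dy": 0, "dz": 0, "wx": 0, "wy": 0, "wz": -0.8}])

```text
time_s: 34.7
eef_pos: [473.6, 185.2, 85.7]
ee_rot: [-0.0, 0.28, 0.96, -0.0]
force: [-13.8, -3.9, 24.6]
grip_width: 0.129
grip_force: 51.6
```

Emit:
step_arm(increments=[{"dx": 0, "dy": 0, "dz": 0, "wx": 0, "wy": 0, "wz": -0.8}, {"dx": 0, "dy": 0, "dz": 0, "wx": 0, "wy": 0, "wz": -0.8}, {"dx": 0, "dy": 0, "dz": 0, "wx": 0, "wy": 0, "wz": -0.8}, {"dx": 0, "dy": 0, "dz": 0, "wx": 0, "wy": 0, "wz": -0.8}])

```text
time_s: 35.1
eef_pos: [473.4, 185.0, 85.7]
ee_rot: [-0.0, 0.116, 0.993, -0.0]
force: [-14.5, -6.3, 25.9]
grip_width: 0.13
grip_force: 51.7
```

```bash
python3 - <<'E'
from h import *
s=ctrl.sense(); print(s["wrist_torque"],s["joints"],s["ee_rot"])
E
```

```text
[-0.93512567  2.05499927 -0.0789527 ] [ 1.41798855e-01  4.84006051e-01  1.74424157e+00 -2.82314943e-04
  9.14343506e-01 -1.19595600e+00] [-4.54117609e-04  1.16171609e-01  9.93229025e-01 -2.35600852e-04]
```

Emit:
step_arm(increments=[{"dx": 0, "dy": 0, "dz": 0, "wx": 0, "wy": 0, "wz": -0.3}, {"dx": 0, "dy": 0, "dz": 0, "wx": 0, "wy": 0, "wz": -0.2}])

```text
time_s: 35.3
eef_pos: [473.4, 185.0, 85.7]
ee_rot: [-0.001, 0.091, 0.996, -0.0]
force: [-14.5, -7.0, 26.3]
grip_width: 0.131
grip_force: 51.9
```

```bash
python3 - <<'E'
from h import *
s=ctrl.sense(); print(s["wrist_torque"],s["force"],s["ee_rot"])
E
```

```text
[-1.07102367  2.12771741 -0.42573294] [-14.52235646  -7.00293004  26.31565699] [-5.27091188e-04  9.14233279e-02  9.95811956e-01 -2.14319266e-04]
```

The end stop is reached: torque about z jumped at about 90°. I'll release and lift clear.

Emit:
step_arm(increments=[{"dx": 0, "dy": 0, "dz": 0, "wx": 0, "wy": 0, "wz": 0.1}, {"dx": 0, "dy": 0, "dz": 0, "wx": 0, "wy": 0, "wz": 0}, {"dx": 0, "dy": 0, "dz": 0, "wx": 0, "wy": 0, "wz": 0}, {"dx": 0, "dy": 0, "dz": 0, "wx": 0, "wy": 0, "wz": 0}], fingers=36)

```text
time_s: 35.7
eef_pos: [473.4, 185.3, 83.3]
ee_rot: [-0.001, 0.097, 0.995, 0.0]
force: [-0.3, 0.1, -0.0]
grip_width: 0.424
grip_force: 0.0
```

Emit:
step_arm(increments=[{"dx": 0, "dy": 0, "dz": -0.4, "wx": 0, "wy": 0, "wz": 0}, {"dx": 0, "dy": 0, "dz": -0.8, "wx": 0, "wy": 0, "wz": 0}, {"dx": 0, "dy": 0, "dz": -1, "wx": 0, "wy": 0, "wz": 0}, {"dx": 0, "dy": 0, "dz": -1, "wx": 0, "wy": 0, "wz": 0}, {"dx": 0, "dy": 0, "dz": -1, "wx": 0, "wy": 0, "wz": 0}])

```text
time_s: 36.2
eef_pos: [473.4, 185.3, 190.1]
ee_rot: [-0.001, 0.097, 0.995, 0.0]
force: [0.0, -0.2, -0.5]
grip_width: 0.419
grip_force: 0.0
```

Emit:
step_arm(increments=[{"dx": 0.8, "dy": 0, "dz": -1, "wx": 0, "wy": 0, "wz": 0}, {"dx": 0.8, "dy": 0, "dz": -1, "wx": 0, "wy": 0, "wz": 0}, {"dx": 0, "dy": 0, "dz": 0, "wx": 0, "wy": 0, "wz": 0}])

```text
time_s: 36.5
eef_pos: [434.0, 193.7, 242.1]
ee_rot: [0.002, 0.097, 0.995, 0.001]
force: [0.5, 0.8, -0.6]
grip_width: 0.419
grip_force: 0.0
```

```bash
python3 - <<'E'
from h import *
print(cur()[0])
for c in("side","top"):
  f=cap(c);R=np.array(f["R"]);t=np.array(f["t"])
  print(c,[(l,round(d["p"],2),w(f,d["point"]).round(1)) for l in("lid_edge","latch_grip","lid_hinge") for d in eyes.landmark_of(c,l)[:2]])
  for k in eyes.cut_out(c,"latch_grip")[:2]:
    ys,xs=np.nonzero(k["mask"]); print(round(k["p"],2),len(xs),xs.min(),xs.max(),ys.min(),ys.max())
  def px(X):
    q=R@np.array(X)+t; return np.array([f["fx"]*q[0]/q[2]+f["cx"],f["fy"]*q[1]/q[2]+f["cy"]]).round(1)
  hsv=cv2.cvtColor(f["frame"],cv2.COLOR_BGR2HSV)
  m=cv2.inRange(hsv,(3,140,70),(18,255,255)); m[:,:215]=0; m[:,345:]=0; m[:185]=0; m[280:]=0
  ys,xs=np.nonzero(m); print("orange",len(xs),(xs.min(),xs.max(),ys.min(),ys.max()) if len(xs) else 0)
  bar=[px(case(-35+a,4+b,z)) for a in(-20,20) for b in(-6,6) for z in(56,88)]; print("locked bar bbox",np.min(bar,0),np.max(bar,0))
  print("edge mid shut",px(case(-75,4,56)),"popped",px(case(-75,4,71)), "tongue tip locked",px(case(-93,4,60)))
E
```

```text
[433.96254257 193.66700014 242.1499238 ]
side [('lid_edge', 0.84, array([434.3, 193.4,  58.9])), ('latch_grip', 0.48, array([474. , 185.5,  82.3])), ('lid_hinge', 0.86, array([583. , 166.3,  48.2])), ('lid_hinge', 0.36, array([ 5.956e+02, -9.000e+00, -3.000e-01]))]
0.59 44 323 327 198 208
0.18 656 278 302 250 290
orange 22 (np.int64(324), np.int64(327), np.int64(198), np.int64(204))
locked bar bbox [322.8 197.6] [326.7 211.5]
edge mid shut [324.6 201.3] popped [324.8 198.1] tongue tip locked [324.7 197.5]
top [('lid_edge', 0.57, array([436.3, 193.4,  56.2])), ('lid_hinge', 0.67, array([582.6, 165.7,  52.4]))]
orange 0 0
locked bar bbox [226.9 242.2] [234.4 255.3]
edge mid shut [228.3 260.5] popped [227.7 260.1] tongue tip locked [226.8 265.4]
```

The edge now reads z ≈ 57 (shut; popped up would be 71). The bar's outline matches the locked pose, and it has held for about a second with nothing touching it. I'll hand it in.

```bash
python3 -c "
from h import *
print(finish_job())"
```

```text
the job is handed in; nothing more can be done
None
```

I stood three gold-capped pods upright in the case, shut and latched the lid, and handed the job in at about 37 s; on the way the arm once nudged the open lid about 0.2 rad further back.

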